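# Load the cell tester and close its cover

## Robot

A 6-joint arm with a two-finger parallel gripper is mounted at the origin on the work surface. World frame = base frame: x ahead of the robot, y to its left, z up, the work surface at z = 0. Lengths are in mm, angles in rad, forces in N, time in s.
With the tool pointing down it reaches from about 350 to 975 mm from the base axis. Payload 7.1 kg.
Tool frame: the origin (TCP) lies between the finger pads; the fingertips stand 19 mm ahead of it and the grasp point (between the pads) is the TCP; z points along the fingers, y is the line along which they close (so a half turn about z gives the same grasp; the last joint's range is limited). The gripper opens to 88 mm and grips with 3 to 60 N. Pads are 20 mm wide; open, the fingers measure 115 mm over their backs; the gripper's body (75 mm by 178 mm) begins 61 mm behind the grasp point.
Start: joints at [1.147, 0.423, 1.63, -0, 1.089, -0.019], TCP at [246.114, 574.485, 241.675] pointing down, gripper open.
Joint ranges: [-3, 3], [-0.9, 2.11], [0.09, 2.58], [-1.31, 4.45], [0.11, 2.69], [-2.54, 2.54]. Speed limits (rad/s): [2.39, 2.39, 3.01, 3.14, 3.14, 3.14].

## Interface

Orientations are given as a rotation vector (axis times angle).
In Python, from workcell import ctrl gives the robot as it stands.
- The arm moves only by the tool arm_command, never from a script. Its argument "series" is a list of rows, each an object with "linear": the shift along the tool's x, y, z in m, a list of three; "turn": the turn about the tool's z in rad. A call has 1 to 10 rows; each row shifts and turns the commanded pose from where the row before left it, along the tool's axes as they then stand; what a row does not reach is not made up. A row lasts 1/10 s, in which the tool goes at most 50 mm and 8.59 degrees, less where a joint would pass 70% of its speed; a pose out of reach is approached as far as the arm can. A call with a gripper value outside its range is refused whole. "jaw" is the opening, from -1 (shut) to 1 (fully open), set as the call begins (left out, the last holds). The fingers move at their own pace and stop on an object; the grip force is fixed at half the most. Time passes only in rows, so rows that do not move let the fingers close. It gives the time, the measured TCP pose, the force, the opening and the grip force at its end, in the units of the state.
- ctrl.get_obs(): the state, without advancing time (a new reading comes with each control period).
- ctrl.get_image(name): name is "scene" or "top" or "wrist"; returns a dict with "frame" (384x512x3 uint8, blue, green, red), "fx", "fy", "cx", "cy" (pixels), "rvec" (rotation vector, rad) and "tvec" (3), from world to camera coordinates, as OpenCV has them. Camera axes: x right, y down, z forward; pixel columns grow to the right and rows downward; lengths in mm; the calibration is good to about 2 mm. A picture is of the moment at which its call begins. There is no depth.
- ctrl.close_job(): hands the job in; it is judged then, once.
The state is a dict: "t": time; "qpos": joint angles; "qvel": joint speeds; "joint_torque": joint torques, N m; "ee_pos": TCP position; "orientation": TCP orientation; "ft_force": force on the tool from outside, world axes, zero at the start; "moment": the same for the moment, N m; "width": finger opening in mm; "grasp_force": force on a finger pad.
Only numpy, scipy, OpenCV 4.12 (cv2) and the standard library are available. Lean on these libraries where they do the work, as an engineer would, in place of code of your own. Each camera call takes 0.05 s, during which the arm holds its last target. There are 200 camera calls.

## Task

Get the bench cell tester ready to run: lay every green cell lying about on the bench into a cradle of the row that fits its length (short cells in the near row, long cells in the far row, + ends, with the white band, towards the red contacts) and see that each lies home. Then hook the orange cover's lip under the console's ledge with its far edge tilted up, swing the cover down until it lies fully home in the case, and only then flip the red power toggle fully over to on. Leave the other things on the bench alone.

Things in the scene. Friction and masses are not known exactly. Their poses are not given: they have to be found in the camera images.
- tester: Fixed grey bench cell tester, 240 x 196 mm, 52 mm high; origin on the bench; x points from its console (nearest the robot) to its rear, z up. In its frame (mm): console x -125 to -65, flat top z 52, with display and red toggle; behind it the open cell bay, floor z 12. Rails inside the side walls (inner faces y +-84) and rear wall carry the cover at z 42.
- ledge (a point): middle of the lower free edge of the black ledge, at (-48, 0, 48) mm in the tester's frame, axes as the tester's. The ledge, 4 mm thick (z 48 to 52) and as wide as the tester, overhangs the bay from the console (x -65) to x -48; the pocket under it is open down to the bay floor.
- near_row (a point): home of the middle cell of the near row (three cradles for SHORT cells), at (-10.5, 0, 27) mm in the tester's frame, axes as the tester's; the other two are 48 mm to either side in y. Cells lie along x, + end to +x (red tags; black tags at the - end). Between the white contact walls are 57 mm: 3.5 mm to spare at each end.
- far_row (a point): home of the middle cell of the far row (three cradles for LONG cells), at (58, 0, 27) mm in the tester's frame, else as the near row; 72 mm between the contact walls. Walls reach z 34. A cradle is two narrow yellow V supports near the cell's ends, which centre it sideways; between them 35 mm are free for fingers down to the floor.
- rear_edge (a point): middle of the top edge of the tester's rear wall, at (112, 0, 50) mm in the tester's frame, axes as the tester's. This wall (inner face x 109) stands 8 mm above the rails, so the cover's lip only goes under the ledge with the far edge tilted up. Side walls: inner faces y +-92, top z 52.
- cover_grip (a point): Loose orange cover, 0.35 kg: slab 151 (x) x 178 (y) x 9 mm, lying flat. The point is the centre of its black handle bar (80 mm along y, 12 mm thick along x, 14 mm high, 14 mm clear of the slab), 30 mm above the underside, over the slab's middle. x from lip edge to far edge, z up. Home: at (30.5, 0, 72) mm in the tester's frame, +-3 mm in x and y, slab top nearly flush with the ledge.
- cover_lip (a point): middle of the tip of the cover's lip, at (-89.5, 0, -28) mm from the grip point in the cover's axes. The lip is 120 mm wide, 4 mm thick, level with the slab's underside, and sticks out 14 mm from its -x edge; with the cover home about 11 mm of it are under the ledge.
- power (a joint): the tester's power toggle: 0 = off (leaning to the tester's -x), 1.0 rad = on (leaning to +x); it stays where it is left, about 1.5 N at its tip moves it
- power_tip (a point): centre of the red ball (16 mm) on the tip of the power toggle, 35 mm from the pivot, which is at (-97, 55, 56) mm in the tester's frame
- long1_mid (a point): Long rechargeable cell: green-sleeved cylinder, 18 mm in diameter, 65 mm long overall, lying on its side, 46 g; a broad white band and a small steel button mark its + end, the - end is flat. The point is the centre of the cell; its x axis runs along the cell towards the + end (y and z turn as the cell rolls). Absent in some runs.
- long2_mid (a point): Long rechargeable cell: green-sleeved cylinder, 18 mm in diameter, 65 mm long overall, lying on its side, 46 g; a broad white band and a small steel button mark its + end, the - end is flat. The point is the centre of the cell; its x axis runs along the cell towards the + end (y and z turn as the cell rolls). Absent in some runs.
- long3_mid (a point): Long rechargeable cell: green-sleeved cylinder, 18 mm in diameter, 65 mm long overall, lying on its side, 46 g; a broad white band and a small steel button mark its + end, the - end is flat. The point is the centre of the cell; its x axis runs along the cell towards the + end (y and z turn as the cell rolls). Absent in some runs.
- short1_mid (a point): Short rechargeable cell: green-sleeved cylinder, 18 mm in diameter, 50 mm long overall, lying on its side, 35 g; a broad white band and a small steel button mark its + end, the - end is flat. The point is the centre of the cell; its x axis runs along the cell towards the + end (y and z turn as the cell rolls). Absent in some runs.
- short2_mid (a point): Short rechargeable cell: green-sleeved cylinder, 18 mm in diameter, 50 mm long overall, lying on its side, 35 g; a broad white band and a small steel button mark its + end, the - end is flat. The point is the centre of the cell; its x axis runs along the cell towards the + end (y and z turn as the cell rolls). Absent in some runs.
- short3_mid (a point): Short rechargeable cell: green-sleeved cylinder, 18 mm in diameter, 50 mm long overall, lying on its side, 35 g; a broad white band and a small steel button mark its + end, the - end is flat. The point is the centre of the cell; its x axis runs along the cell towards the + end (y and z turn as the cell rolls). Absent in some runs.
- mat: thin blue bench mat, 220 x 200 mm, 2 mm thick, fixed, on which the cells lie at the start; origin under its centre
- board_a: bystander: green circuit board 80 x 110 mm, 18 mm high; origin under its centre
- board_b: bystander: a second green circuit board, the same
- meter: bystander: yellow hand multimeter 165 x 80 x 46 mm; origin under its centre
- reel: bystander: solder reel standing flat, 60 mm across, 40 mm high; origin under its centre
- driver: bystander: screwdriver 160 mm long lying on the bench; origin on the bench under it
- bin: bystander: small red parts bin 110 x 90 x 45 mm; origin under its centre
- spray: bystander: white cleaner bottle 44 mm across, 120 mm high; origin under its centre
Not all that is in view belongs to the job. Of the things that look like the part that bears cover_grip, take the one that is farthest from the robot's base at the start.

How it is judged (in metres and radians):
On the way, in this order (a step that is already met when the one before it is completed fails the run):
1. every cell lies home in a cradle of its own row, + end to the red contact (x of long1_mid in the frame of tester between 0.052 and 0.064 m and y of long1_mid in the frame of tester between -0.056 and 0.056 m and z of long1_mid in the frame of tester between 0.024 and 0.031 m and angle between the x axis of each of long1_mid, long2_mid, long3_mid, short1_mid, short2_mid, short3_mid and the x axis of tester, either way round below 0.12 rad and x of rear_edge in the frame of long1_mid above 0 m and x of long2_mid in the frame of tester between 0.052 and 0.064 m and y of long2_mid in the frame of tester between -0.056 and 0.056 m and z of long2_mid in the frame of tester between 0.024 and 0.031 m and x of rear_edge in the frame of long2_mid above 0 m and x of long3_mid in the frame of tester between 0.052 and 0.064 m and y of long3_mid in the frame of tester between -0.056 and 0.056 m and z of long3_mid in the frame of tester between 0.024 and 0.031 m and x of rear_edge in the frame of long3_mid above 0 m and x of short1_mid in the frame of tester between -0.0165 and -0.0045 m and y of short1_mid in the frame of tester between -0.056 and 0.056 m and z of short1_mid in the frame of tester between 0.024 and 0.031 m and x of rear_edge in the frame of short1_mid above 0 m and x of short2_mid in the frame of tester between -0.0165 and -0.0045 m and y of short2_mid in the frame of tester between -0.056 and 0.056 m and z of short2_mid in the frame of tester between 0.024 and 0.031 m and x of rear_edge in the frame of short2_mid above 0 m and x of short3_mid in the frame of tester between -0.0165 and -0.0045 m and y of short3_mid in the frame of tester between -0.056 and 0.056 m and z of short3_mid in the frame of tester between 0.024 and 0.031 m and x of rear_edge in the frame of short3_mid above 0 m), for 0.2 s.
2. the cover's lip is under the ledge while its far edge is still raised (x of cover_lip in the frame of tester below -0.051 m and z of cover_lip in the frame of tester between 0.015 and 0.047 m and angle between cover_grip's own z axis and vertical above 0.05 rad and z of cover_grip in the frame of tester above 0.0735 m), for 0.1 s.
3. the cover is swung down and fully home (x of cover_grip in the frame of tester between 0.0245 and 0.0365 m and y of cover_grip in the frame of tester between -0.006 and 0.006 m and z of cover_grip in the frame of tester between 0.069 and 0.075 m and x of cover_lip in the frame of tester below -0.052 m and angle between the z axis of cover_grip and the z axis of tester, either way round below 0.035 rad and angle between the x axis of cover_grip and the x axis of tester, either way round below 0.06 rad), for 0.2 s.
4. the power toggle is on (value of joint power above 0.8 rad), for 0.2 s.
At the end, for the whole second after the job is handed in: Cells home in their own row (6 mm along, 3 mm in height, 0.12 rad; + end away from the console); cover home (6 mm sideways, 3 mm in height, level within 0.035, square within 0.06 rad, lip under the ledge); toggle past 0.8 rad (all of step 1 and all of step 3 and value of joint power above 0.8 rad); the robot touches nothing.
It fails at once if a bystander is moved by more than 30 mm (distance of any of board_a, board_b, meter, reel, driver, bin, spray from where it was at the start of the episode above 0.03 m).
Of long1, long2, long3, short1, short2, short3 only 4 to 6 are there at a start; the rules pass over those that are not, and their reading is None.
At some moment in a run one of long1, long2, long3, short1, short2, short3, cover may be knocked a few centimetres aside while the robot is not near it.
It also fails if it takes over 210 s, if anything falls off the work surface, if the arm or the gripper's body presses on something with over 40 N, if the wrist force passes 120 N, or if a joint passes its speed limit or range.

## Working session

There is one attempt and no reset: what is moved stays moved. The work goes in short steps, Python scripts to look and compute and a tool call to move; the robot and the scene stay as the last step left them, time stands still between calls to the robot, and variables do not carry over. Pictures are saved under pics/ and viewed, at most 14 in all, crops included, and the job is handed in when it is done.

Besides the shell and the picture viewer there is one more tool, called after "Emit:" by a JSON object that holds its "op" and its "data", one argument or row to a line. arm_command: Moves the arm, as the interface text tells. Its arguments: {"type":"object","properties":{"series":{"type":"array"},"jaw":{"type":"number"}},"required":["series"]}

```bash
mkdir -p pics
cat > h.py <<'E'
import numpy as np, cv2
from workcell import ctrl
from scipy.spatial.transform import Rotation as R
def grab(n):
    im=ctrl.get_image(n); np.save(f'{n}.npy',im,allow_pickle=True); return im
def load(n): return np.load(f'{n}.npy',allow_pickle=True).item()
def ray(im,uv):
    M=R.from_rotvec(np.ravel(im['rvec'])).as_matrix(); t=np.ravel(im['tvec'])
    uv=np.atleast_2d(uv).astype(float)
    d=np.c_[(uv[:,0]-im['cx'])/im['fx'],(uv[:,1]-im['cy'])/im['fy'],np.ones(len(uv))]@M
    return -M.T@t,d
def onz(im,uv,z):
    c,d=ray(im,uv); return c+d*((z-c[2])/d[:,2])[:,None]
def proj(im,P):
    M=R.from_rotvec(np.ravel(im['rvec'])).as_matrix(); p=np.atleast_2d(P)@M.T+np.ravel(im['tvec'])
    return np.c_[im['fx']*p[:,0]/p[:,2]+im['cx'],im['fy']*p[:,1]/p[:,2]+im['cy']]
def pose():
    o=ctrl.get_obs(); return np.array(o['ee_pos']),R.from_rotvec(o['orientation'])
def wrap(a,p): return (a+p/2)%p-p/2
def go(x,y,z,ay=None):
    """print turn (tool y axis to world heading ay, mod pi), then shift in tool axes AFTER the turn, m"""
    p,r=pose(); t=0
    if ay is not None:
        Y=r.as_matrix()[:,1]; t=-wrap(ay-np.arctan2(Y[1],Y[0]),np.pi)
    r2=r*R.from_rotvec([0,0,t]); s=r2.inv().apply(np.array([x,y,z])-p)/1000
    q=ctrl.get_obs()['qpos']; print('pos',p.round(1),'turn',round(t,3),'shift',s.round(4),'q6',round(q[5],2)); return t,s
E
python3 - <<'E'
from h import *
ims={n:grab(n) for n in('scene','top')}
for n,i in ims.items():
    cv2.imwrite(f'pics/{n}0.png',i['frame'])
    print(n,i['fx'],(-R.from_rotvec(np.ravel(i['rvec'])).as_matrix().T@np.ravel(i['tvec'])).round(0))
print(pose()[1].as_matrix().round(3))
E
```

```text
scene 473.59386894687015 [1440.  502.  919.]
top 384.55150313945194 [ 463.   -2. 1101.]
[[-0.919  0.394 -0.001]
 [ 0.394  0.919 -0.001]
 [ 0.    -0.001 -1.   ]]
```

View pics/top0.png

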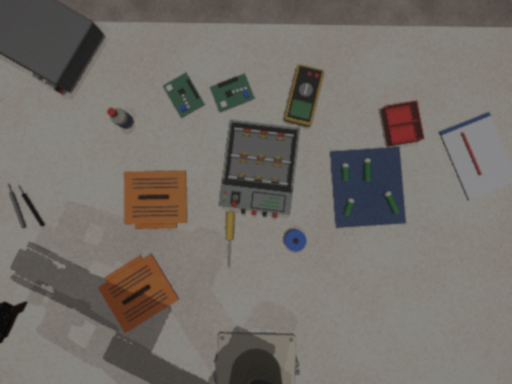

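View pics/scene0.png

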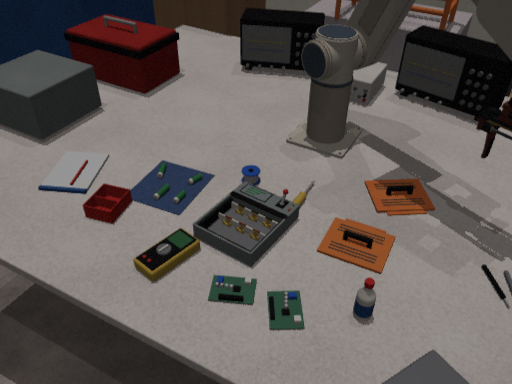

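```bash
cat > m0.py <<'E'
from h import *
im=load('top'); f=im['frame']; hsv=cv2.cvtColor(f,cv2.COLOR_BGR2HSV)
def blobs(mask,lo,hi=1e9):
    c,_=cv2.findContours(mask.astype(np.uint8)*255,cv2.RETR_EXTERNAL,cv2.CHAIN_APPROX_NONE)
    return [k for k in c if lo<cv2.contourArea(k)<hi]
H,S,V=cv2.split(hsv)
for k in blobs((H>4)&(H<16)&(S>150)&(V>120),1500):
    m=np.zeros(H.shape,np.uint8); cv2.drawContours(m,[k],-1,255,-1)
    print('cover',cv2.minAreaRect(k),onz(im,cv2.boxPoints(cv2.minAreaRect(k)),7).round(0).tolist())
    b=[j for j in blobs((m>0)&(V<60),30)]
    for j in b: r=cv2.minAreaRect(j); print('  dark',r,onz(im,r[0],37).round(0))
reg=np.zeros(H.shape,bool); reg[140:235,325:415]=1
for k in blobs(reg&(H>40)&(H<90)&(S>90),15):
    r=cv2.minAreaRect(k); print('cell',np.round(r[0],1),np.round(r[1],1),round(r[2]),onz(im,r[0],13).round(0))
cv2.imwrite('pics/c1.png',cv2.resize(f[110:240,205:415],None,fx=3.8,fy=3.8,interpolation=cv2.INTER_CUBIC))
cv2.imwrite('pics/c2.png',cv2.resize(f[160:340,90:240],None,fx=3.3,fy=3.3,interpolation=cv2.INTER_CUBIC))
print(ctrl.get_obs()['t'])
E
python3 m0.py
```

```text
cover ((155.0, 199.5), (55.0, 60.0), 90.0) [[554.0, 385.0, 7.0], [558.0, 213.0, 7.0], [401.0, 208.0, 7.0], [397.0, 380.0, 7.0]]
  dark ((152.99209594726562, 196.33372497558594), (2.6636483669281006, 28.0158748626709), 87.27368927001953) [[486. 294.  37.]]
cell [348.5 208.5] [ 5.7 11.4] 18 [[ 463. -253.   13.]]
cell [392.8 204.1] [17.   5.8] 63 [[ 478. -377.   13.]]
cell [345.5 173.5] [11.  5.] 90 [[ 562. -244.   13.]]
cell [367. 171.] [16.  6.] 90 [[ 570. -304.   13.]]
0.1
```

View pics/c1.png

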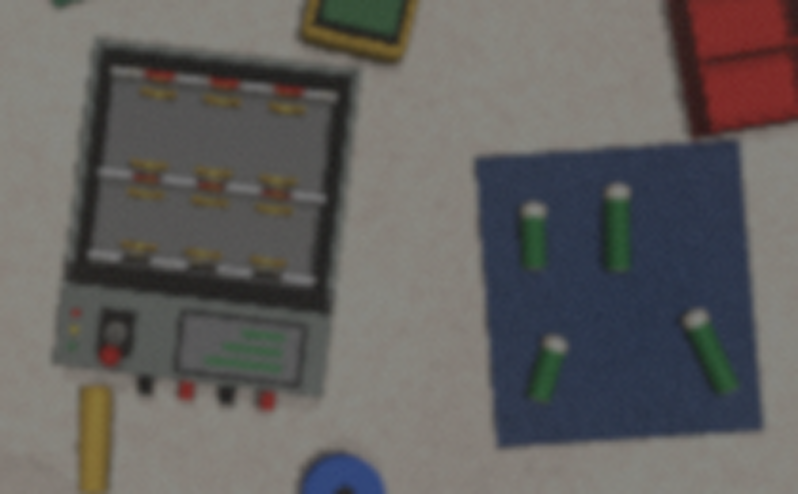

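View pics/c2.png

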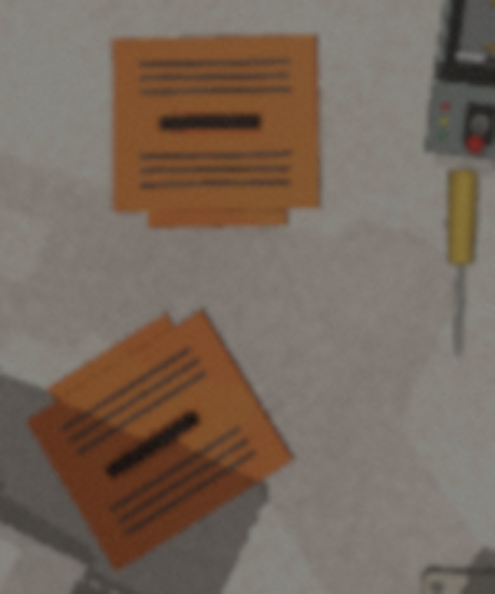

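The two orange plates are at pixels (155,198) and (138,292). The upper one, near world (486,294), is farthest from the base, so it is the cover, and its lip faces the robot. The crop confirms this. The four green cells are short at (345,173) and (349,208), and long at (367,171) and (392,204). All their white ends point up in the image. The tester is at about (260,167). The boards, pens and driver are not part of the job.

Run:
```python
from h import *
go(470,294,330,np.pi/2)
```

```text
pos [245.9 574.1 241. ] turn -0.405 shift [-0.224  -0.2802 -0.0888] q6 -0.02
```

Emit:
{"op": "arm_command", "data": {
  "series": [
    {"linear": [0, 0, -0.03], "turn": -0.135},
    {"linear": [0, 0, -0.03], "turn": -0.135},
    {"linear": [0, 0, -0.03], "turn": -0.135},
    {"linear": [-0.03, -0.038, 0], "turn": 0},
    {"linear": [-0.03, -0.038, 0], "turn": 0},
    {"linear": [-0.03, -0.038, 0], "turn": 0},
    {"linear": [-0.03, -0.038, 0], "turn": 0},
    {"linear": [-0.03, -0.038, 0], "turn": 0},
    {"linear": [-0.03, -0.038, 0], "turn": 0},
    {"linear": [-0.03, -0.038, 0], "turn": 0}
  ],
  "jaw": 1
}}

```text
t: 1.1
ee_pos: [456.9, 306.7, 331.5]
orientation: [0.001, -3.141, 0.0]
ft_force: [0.4, 0.6, 1.5]
width: 87.7
grasp_force: 0.0
```

Run:
```python
from h import *
im=grab('wrist'); cv2.imwrite('pics/w1.png',im['frame']); 
M=R.from_rotvec(np.ravel(im['rvec'])).as_matrix();print(im['fx'],(-M.T@np.ravel(im['tvec'])).round(1),M.round(2).tolist())
go(480,-10,380,np.pi/2-.125)
```

```text
272.91410678823553 [384.5 306.1 473.8] [[0.0, 1.0, 0.0], [0.96, -0.0, 0.27], [0.27, 0.0, -0.96]]
pos [460.6 302.  331.5] turn 0.122 shift [-0.0583 -0.3073 -0.0475] q6 -1.01
```

View pics/w1.png

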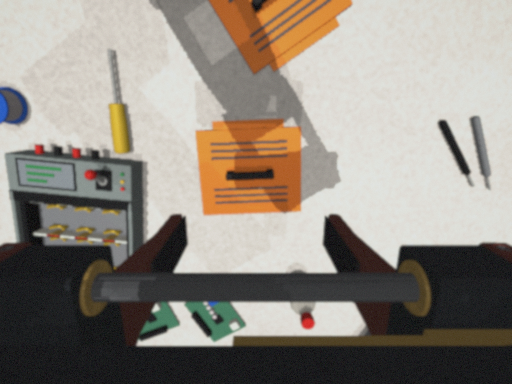

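Emit:
{"op": "arm_command", "data": {
  "series": [
    {"linear": [-0.022, -0.038, 0], "turn": 0},
    {"linear": [-0.022, -0.038, 0], "turn": 0},
    {"linear": [-0.022, -0.038, 0], "turn": 0},
    {"linear": [-0.022, -0.038, 0], "turn": 0},
    {"linear": [-0.022, -0.038, 0], "turn": 0},
    {"linear": [-0.022, -0.038, 0], "turn": 0},
    {"linear": [-0.022, -0.038, 0], "turn": 0},
    {"linear": [-0.022, -0.038, 0], "turn": 0},
    {"linear": [0, 0, 0], "turn": 0.122},
    {"linear": [0, 0, 0], "turn": 0}
  ]
}}

```text
t: 2.15
ee_pos: [632.3, 3.5, 330.8]
orientation: [-0.197, -3.134, -0.0]
ft_force: [-1.2, 1.0, -0.4]
width: 87.4
grasp_force: 0.0
```

Run:
```python
from h import *
im=load('wrist'); f=im['frame']; H,S,V=cv2.split(cv2.cvtColor(f,cv2.COLOR_BGR2HSV))
O=((H>3)&(H<18)&(S>120)&(V>90)).astype(np.uint8); O[:118]=0;O[230:]=0;O[:,:190]=0;O[:,310:]=0
O=cv2.morphologyEx(O,cv2.MORPH_CLOSE,np.ones((13,13)))
c=max(cv2.findContours(O,0,2)[0],key=cv2.contourArea)
print('slab',onz(im,cv2.boxPoints(cv2.minAreaRect(c)),8).round(1).tolist())
D=((V<45)&(O>0)).astype(np.uint8); 
for c in cv2.findContours(D,0,2)[0]:
    if cv2.contourArea(c)>60:
        r=cv2.minAreaRect(c); b=cv2.boxPoints(r); print('bar',r,onz(im,r[0],36).round(1), onz(im,b,36).round(1).tolist())
im=grab('wrist'); cv2.imwrite('pics/w2.png',im['frame']); go(590,-310,280,np.pi/2)
```

```text
slab [[399.4, 207.9, 8.0], [392.8, 380.4, 8.0], [555.0, 394.1, 8.0], [562.9, 205.1, 8.0]]
bar ((249.621337890625, 174.36557006835938), (6.734738826751709, 43.045997619628906), 87.0643310546875) [[482.  297.7  36. ]] [[478.2, 262.3, 36.0], [474.6, 332.6, 36.0], [485.9, 333.3, 36.0], [489.5, 262.5, 36.0]]
pos [631.9   4.4 331. ] turn -0.121 shift [ 0.0418 -0.3144  0.051 ] q6 -1.46
```

View pics/w2.png

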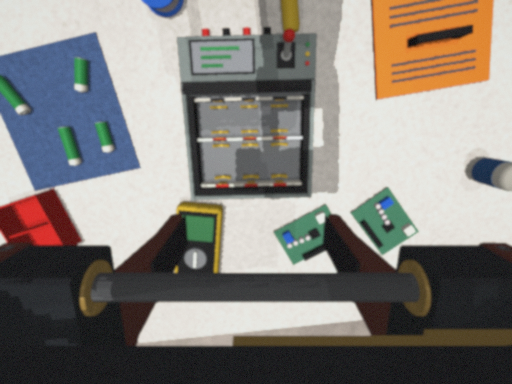

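Run:
```python
from h import *
im=load('wrist'); f=im['frame']; hsv=cv2.cvtColor(f,cv2.COLOR_BGR2HSV); H,S,V=cv2.split(hsv)
x0,y0,x1,y1=180,30,320,200
def cc(m,lo,z,n):
    m=m.astype(np.uint8); k=np.zeros_like(m); k[y0:y1,x0:x1]=m[y0:y1,x0:x1]
    N,L,st,ce=cv2.connectedComponentsWithStats(k)
    for i in range(1,N):
        if st[i,4]>=lo: print(n,ce[i].round(1),st[i,4],st[i,2:4],onz(im,ce[i],z).round(1)[0,:2])
cc((H>17)&(H<33)&(S>90)&(V>80),8,24,'yel')
cc(((H<7)|(H>172))&(S>130)&(V>90),8,34,'red')
cc((S<40)&(V>185),15,34,'white')
cv2.imwrite('pics/c3.png',cv2.resize(f[25:205,170:325],None,fx=3.3,fy=3.3,interpolation=cv2.INTER_CUBIC))
```

```text
yel [307.   53.4] 17 [5 5] [484.7 101.1]
yel [249.5  99.6] 10 [6 2] [539.4   6.7]
yel [278.3  99.3] 9 [6 2] [544.8  51.6]
yel [248.8 106. ] 48 [17  3] [548.9   4.4]
yel [278.7 105.2] 52 [17  4] [553.5  51.3]
yel [217.7 106.9] 44 [17  3] [543.9 -44.6]
yel [278.3 130.2] 50 [17  4] [591.9  46.7]
yel [219.9 131.7] 38 [16  4] [582.4 -47.2]
yel [249.3 131. ] 47 [16  3] [5.872e+02 1.000e-01]
yel [249.6 144.2] 45 [16  4] [608.3  -2.3]
yel [278.5 143.7] 53 [17  4] [613.5  44.6]
yel [220.7 145. ] 47 [16  3] [603.6 -49.4]
yel [222.6 176.8] 52 [16  4] [656.7 -54.7]
yel [250.4 176.4] 55 [16  4] [661.9  -8.1]
yel [278.6 175.5] 58 [16  4] [666.4  39.3]
yel [250.9 181.2] 13 [7 3] [670.2  -8.2]
yel [278.8 180.5] 13 [7 2] [675.2  38.7]
red [205.4  32.2] 32 [6 6] [440.1 -44. ]
red [246.4  31.7] 26 [6 5] [446.9  14.7]
red [288.6  35.3] 111 [12 12] [459.2  74.6]
red [306.9  62.9] 8 [3 3] [499.3  98. ]
red [279.6 184.3] 27 [12  3] [679.3  38.8]
red [222.  185.8] 38 [12  4] [669.6 -56.7]
red [249.9 185. ] 23 [12  3] [674.  -10.4]
white [189.2  32.5] 123 [21  7] [437.5 -67.4]
white [215.8  32.4] 66 [12  6] [442.2 -29.2]
white [236.1  32. ] 54 [11  5] [ 4.454e+02 -1.000e-01]
white [255.4  31.7] 43 [10  5] [448.6  27.5]
white [183.4 159.3] 699 [ 11 111] [ 617.7 -111.7]
white [202.6  99.2] 32 [14  3] [530.3 -64.4]
white [232.3  98.9] 42 [16  3] [535.6 -19.2]
white [316.2 127.9] 266 [ 7 40] [595.2 105.3]
white [293.9 137.5] 53 [15  4] [605.6  69.2]
white [206.  139.6] 44 [14  4] [591.2 -69.8]
white [234.5 139. ] 46 [16  3] [596.  -24.7]
white [209.4 185. ] 25 [12  3] [665.7 -77.2]
white [304.1 197.2] 136 [46  8] [706.9  77.5]
white [248.3 198.8] 67 [54  2] [697.7 -16.1]
```

View pics/c3.png

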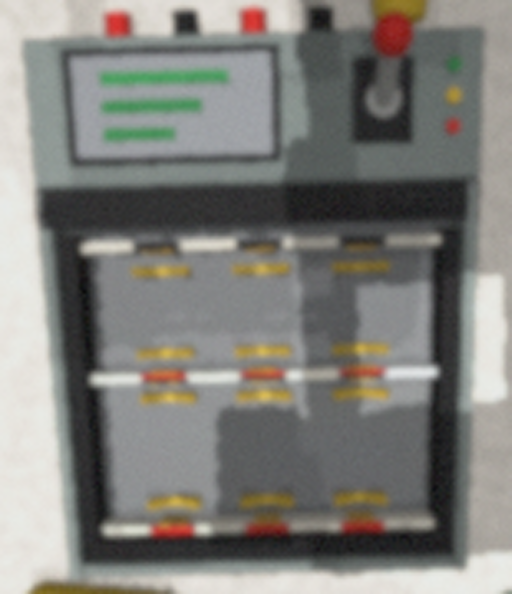

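Emit:
{"op": "arm_command", "data": {
  "series": [
    {"linear": [0, 0, 0], "turn": -0.121},
    {"linear": [0.005, -0.039, 0.006], "turn": 0},
    {"linear": [0.005, -0.039, 0.006], "turn": 0},
    {"linear": [0.005, -0.039, 0.006], "turn": 0},
    {"linear": [0.005, -0.039, 0.006], "turn": 0},
    {"linear": [0.005, -0.039, 0.006], "turn": 0},
    {"linear": [0.005, -0.039, 0.006], "turn": 0},
    {"linear": [0.005, -0.039, 0.006], "turn": 0},
    {"linear": [0.005, -0.039, 0.006], "turn": 0},
    {"linear": [0, 0, 0], "turn": 0}
  ]
}}

```text
t: 3.2
ee_pos: [590.9, -310.0, 282.6]
orientation: [-0.001, -3.14, 0.001]
ft_force: [0.3, 1.6, -0.4]
width: 87.9
grasp_force: 0.0
```

```bash
cat > cells.py <<'E'
from h import *
im=grab('wrist'); f=im['frame']; cv2.imwrite('pics/w3.png',f); H,S,V=cv2.split(cv2.cvtColor(f,cv2.COLOR_BGR2HSV))
B=((H>100)&(H<130)&(S>80)).astype(np.uint8); c=max(cv2.findContours(B,0,2)[0],key=cv2.contourArea)
hull=np.zeros_like(B); cv2.drawContours(hull,[cv2.convexHull(c)],-1,1,-1)
g=((H>40)&(H<85)&(S>90)&(hull>0)).astype(np.uint8); w=((S<60)&(V>120)&(hull>0)).astype(np.uint8)
for k in cv2.findContours(g,0,1)[0]:
    if cv2.contourArea(k)<40: continue
    m=np.zeros_like(B); cv2.drawContours(m,[k],-1,1,-1); d=cv2.dilate(m,np.ones((7,7)))
    N,L,st,ce=cv2.connectedComponentsWithStats(w); hit=np.bincount(L[(d>0)&(L>0)],minlength=N); i=hit.argmax()
    full=((m>0)|((L==i)&(cv2.dilate(m,np.ones((23,23)))>0))).astype(np.uint8)
    v,u=np.nonzero(full); P=onz(im,np.c_[u,v],14)[:,:2]
    r=cv2.minAreaRect(P.astype(np.float32)); gc=onz(im,np.argwhere(m)[:,::-1].mean(0),14)[0,:2]
    b=cv2.boxPoints(r); e=[b[1]-b[0],b[2]-b[1]]; a=max(e,key=np.linalg.norm); a=a*np.sign(a@(np.array(r[0])-gc)); 
    print('cell uv',np.round([u.mean(),v.mean()],0),'c',np.round(r[0],1),'size',np.round(r[1],1),'axis',round(np.arctan2(a[1],a[0]),3))
E
python3 cells.py
```

```text
cell uv [300. 146.] c [ 567.4 -242. ] size [46.8 16.4] axis 0.037
cell uv [259. 150.] c [ 575.1 -304.9] size [61.9 16.4] axis 0.007
cell uv [211.  88.] c [ 485.  -373.4] size [64.9 18.8] axis 0.457
cell uv [295.  76.] c [ 468.9 -254.3] size [18.8 49.4] axis -0.263
```

View pics/w3.png

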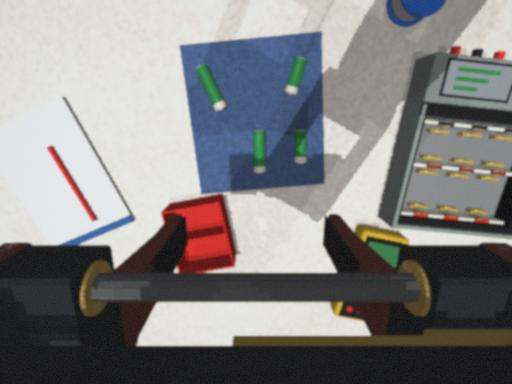

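The wrist view shows the mat cells at (300,146), (259,150), (211,88) and (295,76), with the white ends down the image, which is +x. The three white walls and twelve supports put the tester origin at about (578.5, 0.9) with yaw -0.103. I'll pick the middle long cell first.

Emit:
{"op": "arm_command", "data": {
  "series": [
    {"linear": [0.014, 0.005, 0.04], "turn": 0},
    {"linear": [0, 0, 0.04], "turn": 0},
    {"linear": [0, 0, 0.04], "turn": 0},
    {"linear": [0, 0, 0.04], "turn": 0},
    {"linear": [0, 0, 0.04], "turn": 0},
    {"linear": [0, 0, 0.03], "turn": 0},
    {"linear": [0, 0, 0.015], "turn": 0},
    {"linear": [0, 0, 0], "turn": 0},
    {"linear": [0, 0, 0], "turn": 0}
  ],
  "jaw": -0.1
}}

```text
t: 4.15
ee_pos: [579.0, -301.9, 39.9]
orientation: [-0.001, 3.14, -0.001]
ft_force: [0.3, 0.0, 0.2]
width: 39.4
grasp_force: 0.0
```

```bash
cat >> h.py <<'E'
TO=np.array([578.5,0.9]); TY=-0.103
def T(x,y): c,s=np.cos(TY),np.sin(TY); return TO+np.array([c*x-s*y,s*x+c*y])
E
python3 - <<'E'
from h import *
go(576.6,-304.9,22.5,np.pi/2+.007)
im=grab('wrist'); cv2.imwrite('pics/w4.png',im['frame'])
print(proj(im,[[576.6,-304.9,11],[609,-304.9,11],[544,-304.9,11]]).round(0))
E
```

```text
pos [ 579.  -301.9   39.9] turn -0.006 shift [ 0.0025 -0.0029  0.0174] q6 -2.07
[[251. 221.]
 [252. 263.]
 [251. 173.]]
```

View pics/w4.png

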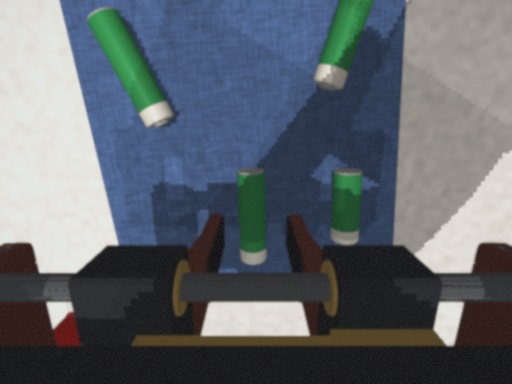

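The cell lies centred between the fingers, spanning (251,169) to (253,263), which matches the prediction. I'll descend, grip and lift.

Emit:
{"op": "arm_command", "data": {
  "series": [
    {"linear": [0.0025, -0.003, 0.0085], "turn": 0},
    {"linear": [0, 0, 0.009], "turn": 0},
    {"linear": [0, 0, 0], "turn": 0}
  ]
}}

```text
t: 4.5
ee_pos: [575.9, -306.0, 21.5]
orientation: [0.002, 3.14, -0.001]
ft_force: [0.9, -0.8, 1.6]
width: 39.2
grasp_force: 0.7
```

Emit:
{"op": "arm_command", "data": {
  "series": [
    {"linear": [0, 0, 0], "turn": 0},
    {"linear": [0, 0, 0], "turn": 0},
    {"linear": [0, 0, 0], "turn": 0},
    {"linear": [0, 0, 0], "turn": 0},
    {"linear": [0, 0, -0.04], "turn": 0},
    {"linear": [0, 0, -0.04], "turn": 0},
    {"linear": [0, 0, -0.04], "turn": 0},
    {"linear": [0, 0, 0], "turn": 0.055},
    {"linear": [0, 0, 0], "turn": 0.055}
  ],
  "jaw": -1
}}

```text
t: 5.4
ee_pos: [575.9, -305.6, 142.6]
orientation: [0.177, 3.135, -0.002]
ft_force: [0.4, -0.3, -0.2]
width: 17.4
grasp_force: 29.9
```

Run:
```python
from h import *
go(*T(58,-48),140,np.pi/2+TY)
```

```text
pos [ 575.9 -305.6  142.6] turn -0.01 shift [-0.0291  0.2572  0.0024] q6 -1.96
```

Emit:
{"op": "arm_command", "data": {
  "series": [
    {"linear": [0, 0, 0], "turn": -0.01},
    {"linear": [-0.005, 0.043, 0], "turn": 0},
    {"linear": [-0.005, 0.043, 0], "turn": 0},
    {"linear": [-0.005, 0.043, 0], "turn": 0},
    {"linear": [-0.005, 0.043, 0], "turn": 0},
    {"linear": [-0.005, 0.043, 0], "turn": 0},
    {"linear": [-0.004, 0.042, 0], "turn": 0},
    {"linear": [0, 0, 0.04], "turn": 0},
    {"linear": [0, 0, 0], "turn": 0}
  ]
}}

```text
t: 6.3
ee_pos: [626.7, -50.9, 96.5]
orientation: [-0.151, -3.129, -0.001]
ft_force: [-0.5, -0.1, -1.5]
width: 17.5
grasp_force: 29.9
```

Run:
```python
from h import *
go(*T(58,-48),38.5,np.pi/2+TY)
im=grab('wrist'); cv2.imwrite('pics/w5.png',im['frame'])
```

```text
pos [626.7 -50.9  96.5] turn 0.006 shift [-0.0053 -0.0015  0.058 ] q6 -1.57
```

View pics/w5.png

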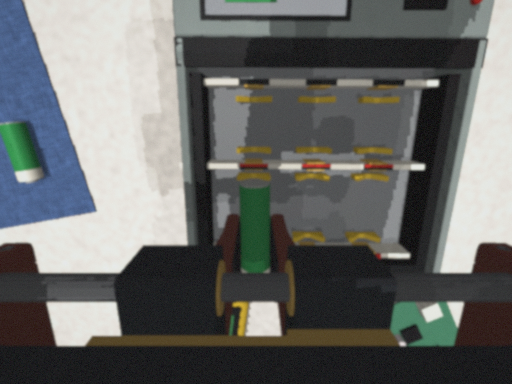

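```bash
cat > tm.py <<'E'
from h import *
im=load('wrist'); f=im['frame']; H,S,V=cv2.split(cv2.cvtColor(f,cv2.COLOR_BGR2HSV))
p,r=pose(); M=r.as_matrix()
for s in (30,32.5,35): print('pred -end top',s,proj(im,p+M@[s,0,2]).round(1))
m=((H>17)&(H<33)&(S>90)&(V>70)).astype(np.uint8); m[:,:200]=0; m[:60]=0; m[250:]=0; m[:,430:]=0
N,L,st,ce=cv2.connectedComponentsWithStats(m)
c,s=np.cos(TY),np.sin(TY); A=np.array([[c,s],[-s,c]])
for i in range(1,N):
    if st[i,4]>40: print('yel',ce[i].round(1),st[i,2:],(A@(onz(im,ce[i],22)[0,:2]-TO)).round(1))
w=((S<45)&(V>170)).astype(np.uint8); w[:,:200]=0; w[:70]=0; w[270:]=0; w[:,430:]=0
N,L,st,ce=cv2.connectedComponentsWithStats(w)
for i in range(1,N):
    if st[i,4]>40: print('white',ce[i].round(1),st[i,2:],(A@(onz(im,ce[i],34)[0,:2]-TO)).round(1))
E
python3 tm.py
```

```text
pred -end top 30 [[254.1 195.3]]
pred -end top 32.5 [[254.1 190.9]]
pred -end top 35 [[254.1 186.4]]
yel [253.   85.9] [19  6 84] [-39.1 -48.8]
yel [318.4  86.4] [24  6 84] [-39.    0.2]
yel [384.5  86.6] [27  5 90] [-39.1  49.9]
yel [253.5  98.9] [ 36   7 212] [-29.9 -48.4]
yel [316.7  99.2] [ 38   7 239] [-29.9  -0.5]
yel [378.4  99.5] [ 42   7 245] [-29.9  46.4]
yel [253.7 149.4] [ 35   8 197] [  8.4 -48.1]
yel [313.4 149.5] [ 36   7 208] [ 8.2 -0.7]
yel [372.3 149.9] [ 39   7 239] [ 8.3 46.2]
yel [253.4 160.6] [18  4 67] [ 17.3 -48.4]
yel [373.3 160.9] [23  5 74] [17.2 48. ]
yel [313.7 161. ] [21  3 53] [17.5  0.1]
yel [311.9 175.2] [ 35  12 281] [29.1 -0.7]
yel [253.6 175.9] [ 34   9 226] [ 29.9 -48.2]
yel [369.8 176.4] [ 38  10 243] [29.9 46.7]
yel [306.9 236.9] [ 33  14 322] [83.7 -1.8]
yel [361.7 237.2] [ 36  18 333] [83.8 45.7]
white [221.6  81.2] [ 34   7 211] [-40.9 -71. ]
white [223.  165.5] [ 29   6 170] [ 19.3 -71.5]
white [290.2 166.2] [ 23   6 113] [ 19.6 -20.2]
white [346.9 166.5] [ 33   6 191] [19.6 23.1]
white [415.2 166.5] [21  6 96] [19.4 75.2]
white [397.8 255. ] [ 24   5 107] [94.2 72.4]
```

Emit:
{"op": "arm_command", "data": {
  "series": [
    {"linear": [-0.0055, -0.0015, 0], "turn": 0.006},
    {"linear": [0, 0, 0.02], "turn": 0},
    {"linear": [0, 0, 0.02], "turn": 0},
    {"linear": [0, 0, 0.01], "turn": 0},
    {"linear": [0, 0, 0.007], "turn": 0},
    {"linear": [0, 0, 0], "turn": 0},
    {"linear": [0, 0, 0], "turn": 0}
  ]
}}

```text
t: 7.05
ee_pos: [635.5, -55.0, 44.7]
orientation: [-0.168, -3.137, 0.0]
ft_force: [-2.4, 0.1, -2.0]
width: 17.3
grasp_force: 30.0
```

Emit:
{"op": "arm_command", "data": {
  "series": [
    {"linear": [0, 0, 0], "turn": 0},
    {"linear": [0, 0, 0], "turn": 0},
    {"linear": [0, 0, 0], "turn": 0},
    {"linear": [0, 0, -0.03], "turn": 0},
    {"linear": [0, 0, -0.04], "turn": 0},
    {"linear": [0, 0, -0.05], "turn": 0},
    {"linear": [0, 0, 0], "turn": -0.06},
    {"linear": [0, 0, 0], "turn": -0.08},
    {"linear": [0, 0, 0], "turn": 0}
  ],
  "jaw": -0.3
}}

```text
t: 7.95
ee_pos: [635.9, -54.6, 165.1]
orientation: [-0.053, 3.139, -0.0]
ft_force: [-0.4, -0.2, 0.1]
width: 30.9
grasp_force: 0.0
```

```bash
cat > see.py <<'E'
from h import *
# cells in the bay seen by the wrist: green blobs, in tester frame
im=grab('wrist'); f=im['frame']; H,S,V=cv2.split(cv2.cvtColor(f,cv2.COLOR_BGR2HSV))
g=((H>40)&(H<85)&(S>90)&(V>30)).astype(np.uint8); g[250:]=0
c,s=np.cos(TY),np.sin(TY); A=np.array([[c,s],[-s,c]])
for k in cv2.findContours(g,0,1)[0]:
    if cv2.contourArea(k)<150: continue
    m=np.zeros_like(g); cv2.drawContours(m,[k],-1,1,-1); v,u=np.nonzero(m); P=(onz(im,np.c_[u,v],32)[:,:2]-TO)@A.T
    r=cv2.minAreaRect(P.astype(np.float32)); print('green uv',round(u.mean()),round(v.mean()),'tester',np.round(r[0],1),np.round(r[1],1),round(r[2],1),'x',P[:,0].min().round(1),P[:,0].max().round(1))
E
python3 see.py; python3 -c "
from h import *
go(568.9,-242,80,np.pi/2+.037)"
```

```text
green uv 257 178 tester [ 56.4 -48.7] [17.2 51.8] 89.6 x 30.4 82.3
green uv 77 104 tester [   6.3 -230.2] [34.1 19.4] 7.9 x -10.8 24.5
green uv 279 18 tester [-92.2 -49.6] [ 4.6 31.9] 0.0 x -94.5 -89.9
green uv 288 4 tester [-104.2  -43.4] [44.   4.9] 89.9 x -106.6 -101.7
green uv 52 8 tester [ -74.4 -249.8] [20.4 16.3] 78.6 x -80.5 -64.9
pos [635.7 -54.6 164.6] turn -0.005 shift [ 0.0737 -0.1848  0.0846] q6 -1.71
```

```bash
cat > prof.py <<'E'
import sys
from h import *
# profile along a cell axis in tester frame at row y, plane z
def prof(im,y,x0,x1,z=36,st=2):
    f=cv2.GaussianBlur(im['frame'],(3,3),0); out=[]
    for x in np.arange(x0,x1,st):
        w=T(x,y); u,v=proj(im,[w[0],w[1],z])[0]
        if 0<=u<511 and 0<=v<383: out.append((float(x),*map(int,f[int(round(v)),int(round(u))])))
    print(f'y={y}',*[f'{a[0]:.0f}:{a[1]},{a[2]},{a[3]}' for a in out])
if __name__=='__main__':
    im=load('wrist'); prof(im,float(sys.argv[1]),float(sys.argv[2]),float(sys.argv[3]))
E
python3 prof.py -48.5 14 104
python3 - <<'E'
from h import *
f=cv2.imread('pics/w5.png'); print('held', [f"{v}:{f[v,255].tolist()}" for v in range(174,196,1)])
E
```

```text
y=-48.5 14:67,77,82 16:49,79,101 18:36,58,107 20:32,40,81 22:51,67,77 24:71,78,82 26:71,80,83 28:76,84,80 30:63,83,57 32:48,80,36 34:45,79,33 36:46,79,33 38:47,83,34 40:48,82,34 42:46,80,32 44:47,80,32 46:47,83,33 48:54,94,39 50:56,96,41 52:55,97,40 54:56,98,42 56:55,97,40 58:56,97,40 60:55,96,40 62:55,98,40 64:56,98,41 66:56,98,41 68:55,97,40 70:57,98,42 72:56,97,40 74:57,97,40 76:55,96,39 78:54,96,40 80:60,99,48 82:95,120,96 84:138,150,150 86:146,156,160 88:146,156,160 90:134,147,153 92:77,99,137 94:35,45,133 96:31,36,127 98:26,27,74 100:23,24,27 102:28,27,28
held ['174:[38, 100, 118]', '175:[35, 102, 120]', '176:[40, 106, 122]', '177:[44, 97, 111]', '178:[58, 85, 98]', '179:[73, 83, 87]', '180:[77, 79, 78]', '181:[79, 81, 81]', '182:[76, 77, 79]', '183:[79, 81, 78]', '184:[76, 82, 80]', '185:[80, 83, 82]', '186:[85, 86, 83]', '187:[79, 87, 79]', '188:[68, 86, 65]', '189:[52, 83, 43]', '190:[48, 81, 38]', '191:[44, 79, 31]', '192:[48, 82, 37]', '193:[50, 84, 37]', '194:[48, 81, 34]', '195:[46, 82, 35]']
```

Emit:
{"op": "arm_command", "data": {
  "series": [
    {"linear": [0.015, -0.037, 0], "turn": 0},
    {"linear": [0.015, -0.037, 0], "turn": 0},
    {"linear": [0.015, -0.037, 0], "turn": 0},
    {"linear": [0.015, -0.037, 0], "turn": 0},
    {"linear": [0.015, -0.037, 0.04], "turn": 0},
    {"linear": [0, 0, 0.04], "turn": 0},
    {"linear": [0, 0, 0.02], "turn": 0},
    {"linear": [0, 0, 0], "turn": 0},
    {"linear": [0, 0, 0], "turn": 0},
    {"linear": [0, 0, 0], "turn": 0}
  ],
  "jaw": -0.1
}}

```text
t: 9.0
ee_pos: [569.4, -237.8, 70.1]
orientation: [-0.052, 3.139, -0.001]
ft_force: [0.2, 0.1, 0.1]
width: 39.5
grasp_force: 0.0
```

```bash
python3 cells.py; python3 -c "
from h import *
go(567.4,-242,22.5,np.pi/2+.037)"
```

```text
cell uv [250. 206.] c [ 567.9 -242.2] size [47.3 16.8] axis 0.038
cell uv [61. 80.] c [ 481.5 -372.6] size [63.  20.5] axis 0.427
cell uv [239.  65.] c [ 467.6 -252.7] size [18.  47.3] axis -0.308
pos [ 569.5 -237.9   70.3] turn -0.004 shift [ 0.0023 -0.004   0.0478] q6 -2.02
```

Emit:
{"op": "arm_command", "data": {
  "series": [
    {"linear": [0.002, -0.004, 0.015], "turn": 0},
    {"linear": [0, 0, 0.018], "turn": 0},
    {"linear": [0, 0, 0.01], "turn": 0},
    {"linear": [0, 0, 0.005], "turn": 0},
    {"linear": [0, 0, 0], "turn": 0},
    {"linear": [0, 0, 0], "turn": 0}
  ]
}}

```text
t: 9.65
ee_pos: [565.7, -241.5, 21.3]
orientation: [0.052, -3.14, -0.001]
ft_force: [-4.3, 1.6, 7.6]
width: 40.0
grasp_force: 4.1
```

Emit:
{"op": "arm_command", "data": {
  "series": [
    {"linear": [0, 0, 0], "turn": 0},
    {"linear": [0, 0, 0], "turn": 0},
    {"linear": [0, 0, 0], "turn": 0},
    {"linear": [0, 0, -0.04], "turn": 0},
    {"linear": [0, 0, -0.04], "turn": 0},
    {"linear": [0, 0, -0.04], "turn": 0.07},
    {"linear": [0, 0, 0], "turn": 0.07},
    {"linear": [0, 0, 0], "turn": 0},
    {"linear": [0, 0, 0], "turn": 0},
    {"linear": [0, 0, 0], "turn": 0}
  ],
  "jaw": -1
}}

```text
t: 10.65
ee_pos: [565.7, -241.5, 139.5]
orientation: [-0.166, -3.135, -0.001]
ft_force: [0.5, 0.2, -0.5]
width: 17.1
grasp_force: 30.0
```

Run:
```python
from h import *
go(*T(-10.5,-48),140,np.pi/2+TY)
im=grab('wrist'); p,r=pose(); M=r.as_matrix(); f=im['frame']
for s in (22,25,28): print(s,proj(im,p+M@[s,0,2]).round(1))
u=int(round(proj(im,p+M@[25,0,2])[0,0])); print([f"{v}:{f[v,u].tolist()}" for v in range(185,215,2)])
```

```text
pos [ 565.7 -241.5  139.5] turn -0.003 shift [ 0.0227  0.1944 -0.0003] q6 -1.89
22 [[255.8 206.3]]
25 [[255.8 201.2]]
28 [[255.8 196.1]]
['185:[93, 69, 53]', '187:[89, 66, 51]', '189:[87, 63, 48]', '191:[86, 60, 47]', '193:[84, 71, 64]', '195:[76, 80, 79]', '197:[75, 78, 78]', '199:[79, 83, 81]', '201:[81, 83, 83]', '203:[73, 86, 72]', '205:[45, 78, 32]', '207:[47, 79, 36]', '209:[41, 77, 26]', '211:[46, 81, 35]', '213:[45, 81, 31]']
```

Emit:
{"op": "arm_command", "data": {
  "series": [
    {"linear": [0.005, 0.039, 0], "turn": 0},
    {"linear": [0.005, 0.039, 0], "turn": 0},
    {"linear": [0.005, 0.039, 0], "turn": 0},
    {"linear": [0.005, 0.039, 0], "turn": 0},
    {"linear": [0.004, 0.038, 0], "turn": 0},
    {"linear": [0, 0, 0.03], "turn": 0},
    {"linear": [0, 0, 0.03], "turn": 0},
    {"linear": [0, 0, 0], "turn": 0},
    {"linear": [0, 0, 0], "turn": 0},
    {"linear": [0, 0, 0], "turn": 0}
  ]
}}

```text
t: 11.7
ee_pos: [564.0, -46.7, 81.7]
orientation: [0.168, 3.136, -0.0]
ft_force: [0.1, -0.3, -0.6]
width: 17.7
grasp_force: 30.0
```

```bash
python3 -c "
from h import *
go(*T(-11.7,-48),38.5,np.pi/2+TY)"
```

```text
pos [564.  -46.7  81.7] turn -0.004 shift [0.0022 0.0008 0.0432] q6 -1.57
```

Emit:
{"op": "arm_command", "data": {
  "series": [
    {"linear": [0.002, 0.001, 0.01], "turn": -0.004},
    {"linear": [0, 0, 0.015], "turn": 0},
    {"linear": [0, 0, 0.01], "turn": 0},
    {"linear": [0, 0, 0.007], "turn": 0},
    {"linear": [0, 0, 0], "turn": 0},
    {"linear": [0, 0, 0], "turn": 0},
    {"linear": [0, 0, 0], "turn": 0}
  ]
}}

```text
t: 12.4
ee_pos: [561.3, -45.1, 38.6]
orientation: [-0.162, -3.137, -0.0]
ft_force: [-0.0, 0.2, -0.6]
width: 17.1
grasp_force: 30.0
```

Emit:
{"op": "arm_command", "data": {
  "series": [
    {"linear": [0, 0, 0], "turn": 0},
    {"linear": [0, 0, 0], "turn": 0},
    {"linear": [0, 0, 0], "turn": 0},
    {"linear": [0, 0, -0.03], "turn": 0},
    {"linear": [0, 0, -0.04], "turn": 0},
    {"linear": [0, 0, -0.05], "turn": 0},
    {"linear": [0, 0, 0], "turn": 0.08},
    {"linear": [0, 0, 0], "turn": 0.08},
    {"linear": [0, 0, 0], "turn": 0},
    {"linear": [0, 0, 0], "turn": 0}
  ],
  "jaw": -0.3
}}

```text
t: 13.4
ee_pos: [561.2, -45.1, 158.7]
orientation: [-0.408, -3.115, 0.0]
ft_force: [-0.2, -0.1, 0.3]
width: 30.6
grasp_force: 0.0
```

```bash
python3 -c "
from h import *
from prof import prof
im=grab('wrist'); prof(im,-48,-44,30); go(468.5,-253.5,80,np.pi/2-.28)"
```

```text
y=-48 -44:59,62,64 -42:32,38,41 -40:45,63,71 -38:73,84,84 -36:66,84,62 -34:51,84,40 -32:53,90,40 -30:51,88,38 -28:47,82,36 -26:46,80,34 -24:47,81,34 -22:53,92,39 -20:54,97,41 -18:56,99,42 -16:55,97,41 -14:57,99,42 -12:56,99,40 -10:54,97,39 -8:56,98,41 -6:55,98,41 -4:57,99,41 -2:56,98,40 0:65,103,55 2:112,132,118 4:143,153,156 6:145,155,158 8:145,155,159 10:133,144,148 12:80,102,113 14:46,84,106 16:41,68,120 18:38,52,120 20:45,53,88 22:67,77,82 24:78,80,81 26:79,81,81 28:83,91,83
pos [561.1 -45.1 158.5] turn 0.019 shift [ 0.0314 -0.2258  0.0785] q6 -1.41
```

Emit:
{"op": "arm_command", "data": {
  "series": [
    {"linear": [0, 0, 0], "turn": 0.019},
    {"linear": [0.006, -0.045, 0], "turn": 0},
    {"linear": [0.006, -0.045, 0], "turn": 0},
    {"linear": [0.006, -0.045, 0], "turn": 0},
    {"linear": [0.006, -0.045, 0.02], "turn": 0},
    {"linear": [0.007, -0.046, 0.03], "turn": 0},
    {"linear": [0, 0, 0.035], "turn": 0},
    {"linear": [0, 0, 0], "turn": 0},
    {"linear": [0, 0, 0], "turn": 0},
    {"linear": [0, 0, 0], "turn": 0}
  ],
  "jaw": -0.1
}}

```text
t: 14.45
ee_pos: [471.8, -249.2, 77.9]
orientation: [0.439, 3.109, -0.001]
ft_force: [0.5, 0.8, 0.7]
width: 39.7
grasp_force: 0.0
```

```bash
python3 cells.py; python3 -c "
from h import *
go(467.6,-252.7,24,np.pi/2-.30)"
```

```text
cell uv [101. 239.] c [ 465.2 -379.5] size [26.7 22.4] axis 0.419
cell uv [249. 203.] c [ 469.1 -253.6] size [17.1 47.2] axis -0.277
pos [ 472.  -249.3   78.2] turn 0.02 shift [ 0.0033 -0.0045  0.0542] q6 -1.8
```

Emit:
{"op": "arm_command", "data": {
  "series": [
    {"linear": [0.0015, -0.005, 0.02], "turn": 0},
    {"linear": [0, 0, 0.018], "turn": 0},
    {"linear": [0, 0, 0.012], "turn": 0},
    {"linear": [0, 0, 0.005], "turn": 0},
    {"linear": [0, 0, 0], "turn": 0},
    {"linear": [0, 0, 0], "turn": 0}
  ]
}}

```text
t: 15.1
ee_pos: [468.4, -253.9, 22.3]
orientation: [0.44, 3.11, -0.001]
ft_force: [0.6, -0.5, 0.4]
width: 39.2
grasp_force: 0.0
```

Emit:
{"op": "arm_command", "data": {
  "series": [
    {"linear": [0, 0, 0], "turn": 0},
    {"linear": [0, 0, 0], "turn": 0},
    {"linear": [0, 0, 0], "turn": 0},
    {"linear": [0, 0, -0.04], "turn": 0},
    {"linear": [0, 0, -0.04], "turn": 0},
    {"linear": [0, 0, -0.04], "turn": -0.09},
    {"linear": [0, 0, 0], "turn": -0.09},
    {"linear": [0, 0, 0], "turn": 0},
    {"linear": [0, 0, 0], "turn": 0},
    {"linear": [0, 0, 0], "turn": 0}
  ],
  "jaw": -1
}}

```text
t: 16.1
ee_pos: [467.1, -253.5, 140.7]
orientation: [-0.162, -3.136, -0.001]
ft_force: [-0.3, -0.2, -0.6]
width: 17.4
grasp_force: 30.0
```

```bash
cat > held.py <<'E'
from h import *
def held(h,lo=175,hi=230):
    im=grab('wrist'); p,r=pose(); M=r.as_matrix(); f=cv2.cvtColor(im['frame'],cv2.COLOR_BGR2HSV)
    s=np.arange(h-8,h+8,.25); uv=proj(im,p+(np.c_[s,0*s,0*s+2])@M.T)
    px=f[uv[:,1].round().astype(int),uv[:,0].round().astype(int)]
    g=(px[:,0]>40)&(px[:,0]<85)&(px[:,1]>90); print('green starts at s',s[g].max() if g.any() else None)
E
python3 - <<'E'
from h import *
from held import held
held(25); go(*T(-11.,0),140,np.pi/2+TY)
E
```

```text
green starts at s 23.0
pos [ 467.2 -253.5  140.7] turn -0.0 shift [-0.0736  0.2645  0.0008] q6 -1.99
```

Emit:
{"op": "arm_command", "data": {
  "series": [
    {"linear": [-0.0105, 0.038, 0], "turn": 0},
    {"linear": [-0.0105, 0.038, 0], "turn": 0},
    {"linear": [-0.0105, 0.038, 0], "turn": 0},
    {"linear": [-0.0105, 0.038, 0], "turn": 0},
    {"linear": [-0.01, 0.038, 0], "turn": 0},
    {"linear": [-0.01, 0.038, 0], "turn": 0},
    {"linear": [-0.01, 0.037, 0.03], "turn": 0},
    {"linear": [0, 0, 0.03], "turn": 0},
    {"linear": [0, 0, 0], "turn": 0},
    {"linear": [0, 0, 0], "turn": 0}
  ]
}}

```text
t: 17.15
ee_pos: [565.4, 2.3, 80.9]
orientation: [-0.16, -3.134, 0.0]
ft_force: [-0.5, 0.6, -0.1]
width: 17.2
grasp_force: 30.0
```

Emit:
{"op": "arm_command", "data": {
  "series": [
    {"linear": [0, 0, 0], "turn": 0},
    {"linear": [0, 0, 0], "turn": 0}
  ]
}}

```text
t: 17.35
ee_pos: [567.1, 1.6, 83.0]
orientation: [0.162, 3.135, 0.0]
ft_force: [-0.5, 0.9, 0.3]
width: 17.4
grasp_force: 30.0
```

```bash
python3 -c "
from h import *
go(*T(-12.,0),38.5,np.pi/2+TY)"
```

```text
pos [567.1   1.6  83. ] turn -0.0 shift [0.0006 0.0004 0.0445] q6 -1.49
```

Emit:
{"op": "arm_command", "data": {
  "series": [
    {"linear": [0, 0, 0.015], "turn": 0},
    {"linear": [0, 0, 0.015], "turn": 0},
    {"linear": [0, 0, 0.008], "turn": 0},
    {"linear": [0, 0, 0.006], "turn": 0},
    {"linear": [0, 0, 0], "turn": 0},
    {"linear": [0, 0, 0], "turn": 0},
    {"linear": [0, 0, 0], "turn": 0}
  ]
}}

```text
t: 18.05
ee_pos: [566.1, 2.4, 37.3]
orientation: [-0.16, -3.137, 0.0]
ft_force: [-1.4, -0.7, -0.4]
width: 17.5
grasp_force: 30.0
```

Emit:
{"op": "arm_command", "data": {
  "series": [
    {"linear": [0, 0, 0], "turn": 0},
    {"linear": [0, 0, 0], "turn": 0},
    {"linear": [0, 0, 0], "turn": 0},
    {"linear": [0, 0, -0.03], "turn": 0},
    {"linear": [0, 0, -0.04], "turn": 0},
    {"linear": [0, 0, -0.05], "turn": -0.11},
    {"linear": [0, 0, 0], "turn": -0.11},
    {"linear": [0, 0, 0], "turn": -0.11},
    {"linear": [0, 0, 0], "turn": 0},
    {"linear": [0, 0, 0], "turn": 0}
  ],
  "jaw": -0.3
}}

```text
t: 19.05
ee_pos: [566.2, 2.4, 157.6]
orientation: [0.353, -3.121, -0.0]
ft_force: [1.0, 0.1, -0.7]
width: 31.0
grasp_force: 0.0
```

```bash
python3 -c "
from h import *
from prof import prof
im=grab('wrist'); prof(im,0,-44,30); go(483,-373,80,1.8)"
```

```text
y=0 -44:74,79,81 -42:36,39,40 -40:44,59,67 -38:70,81,85 -36:68,83,66 -34:48,80,38 -32:45,79,34 -30:45,79,31 -28:47,81,35 -26:49,87,35 -24:54,95,40 -22:54,97,40 -20:55,97,39 -18:54,97,41 -16:56,97,40 -14:54,97,40 -12:55,97,39 -10:56,97,40 -8:56,97,41 -6:56,97,40 -4:56,98,40 -2:56,97,40 0:66,102,56 2:110,129,114 4:135,148,146 6:146,156,159 8:144,153,157 10:126,136,140 12:100,116,122 14:52,87,106 16:43,75,122 18:35,48,113 20:37,60,100 22:43,108,129 24:58,110,127 26:79,102,111 28:91,92,91
pos [566.1   2.4 157.4] turn -0.004 shift [ 0.1662 -0.3467  0.0774] q6 -1.81
```

Emit:
{"op": "arm_command", "data": {
  "series": [
    {"linear": [0.0208, -0.0433, 0], "turn": 0},
    {"linear": [0.0208, -0.0433, 0], "turn": 0},
    {"linear": [0.0208, -0.0433, 0], "turn": 0},
    {"linear": [0.0208, -0.0433, 0], "turn": 0},
    {"linear": [0.0208, -0.0433, 0], "turn": 0},
    {"linear": [0.0208, -0.0433, 0], "turn": 0},
    {"linear": [0.0208, -0.0433, 0], "turn": 0},
    {"linear": [0.0208, -0.0433, 0], "turn": 0},
    {"linear": [0, 0, 0.04], "turn": 0},
    {"linear": [0, 0, 0.04], "turn": 0}
  ],
  "jaw": -0.1
}}

```text
t: 20.1
ee_pos: [482.7, -375.2, 77.4]
orientation: [-0.349, 3.12, -0.004]
ft_force: [0.8, 1.4, -1.6]
width: 39.5
grasp_force: 0.0
```

Emit:
{"op": "arm_command", "data": {
  "series": [
    {"linear": [0, 0, 0], "turn": 0},
    {"linear": [0, 0, 0], "turn": 0},
    {"linear": [0, 0, 0], "turn": 0}
  ]
}}

```text
t: 20.4
ee_pos: [483.8, -373.1, 79.4]
orientation: [-0.358, 3.119, -0.003]
ft_force: [0.3, 0.1, -0.4]
width: 39.8
grasp_force: 0.0
```

```bash
python3 cells.py; python3 -c "
from h import *
go(483,-373,23,1.8)"
```

```text
cell uv [255. 205.] c [ 485.1 -372.9] size [63.5 17.6] axis 0.443
pos [ 484.  -373.2   79.8] turn -0.001 shift [0.001  0.0005 0.0568] q6 -2.48
```

Emit:
{"op": "arm_command", "data": {
  "series": [
    {"linear": [-0.001, 0, 0.02], "turn": 0},
    {"linear": [0, 0, 0.018], "turn": 0},
    {"linear": [0, 0, 0.012], "turn": 0},
    {"linear": [0, 0, 0.006], "turn": 0},
    {"linear": [0, 0, 0], "turn": 0},
    {"linear": [0, 0, 0], "turn": 0}
  ]
}}

```text
t: 21.05
ee_pos: [484.1, -372.7, 22.5]
orientation: [-0.358, 3.12, -0.001]
ft_force: [0.2, 0.4, -0.0]
width: 39.5
grasp_force: 0.0
```

Emit:
{"op": "arm_command", "data": {
  "series": [
    {"linear": [0, 0, 0], "turn": 0},
    {"linear": [0, 0, 0], "turn": 0},
    {"linear": [0, 0, 0], "turn": 0},
    {"linear": [0, 0, -0.04], "turn": 0},
    {"linear": [0, 0, -0.04], "turn": 0},
    {"linear": [0, 0, -0.04], "turn": 0.11},
    {"linear": [0, 0, 0], "turn": 0.11},
    {"linear": [0, 0, 0], "turn": 0.11},
    {"linear": [0, 0, 0], "turn": 0},
    {"linear": [0, 0, 0], "turn": 0}
  ],
  "jaw": -1
}}

```text
t: 22.05
ee_pos: [483.4, -372.3, 141.6]
orientation: [-0.155, -3.137, -0.0]
ft_force: [-0.1, -0.1, -0.5]
width: 17.1
grasp_force: 30.0
```

Run:
```python
from h import *
from held import held
held(32.5); cv2.imwrite('pics/w6.png',load('wrist')['frame'][120:300,150:360].repeat(3,0).repeat(3,1)); go(*T(58,0),140,np.pi/2+TY)
```

```text
green starts at s 30.25
pos [ 483.4 -372.3  141.4] turn 0.004 shift [-0.1142  0.381   0.0014] q6 -2.15
```

View pics/w6.png

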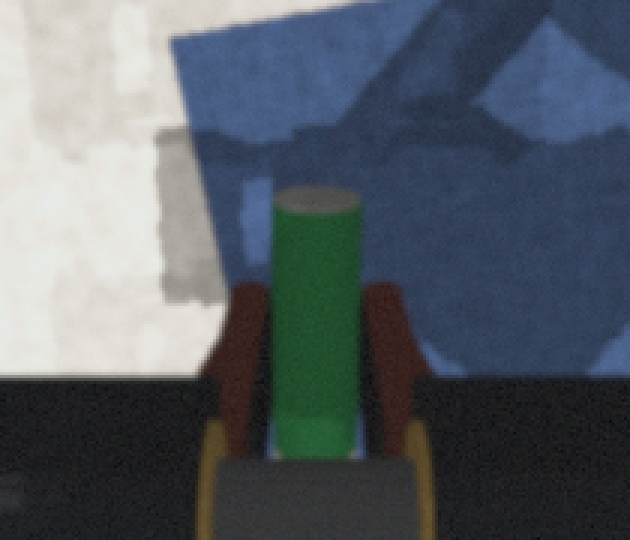

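Emit:
{"op": "arm_command", "data": {
  "series": [
    {"linear": [-0.0125, 0.0423, 0], "turn": 0.004},
    {"linear": [-0.0125, 0.0423, 0], "turn": 0},
    {"linear": [-0.0125, 0.0423, 0], "turn": 0},
    {"linear": [-0.0125, 0.0423, 0], "turn": 0},
    {"linear": [-0.0125, 0.0423, 0], "turn": 0},
    {"linear": [-0.0125, 0.0423, 0], "turn": 0},
    {"linear": [-0.0125, 0.0423, 0], "turn": 0},
    {"linear": [-0.0125, 0.0423, 0], "turn": 0},
    {"linear": [-0.0125, 0.0423, 0], "turn": 0},
    {"linear": [0, 0, 0.03], "turn": 0}
  ]
}}

```text
t: 23.1
ee_pos: [640.4, -1.0, 114.8]
orientation: [0.155, 3.129, 0.002]
ft_force: [0.4, -0.4, 0.5]
width: 17.4
grasp_force: 30.0
```

Emit:
{"op": "arm_command", "data": {
  "series": [
    {"linear": [0, 0, 0.03], "turn": 0},
    {"linear": [0, 0, 0], "turn": 0},
    {"linear": [0, 0, 0], "turn": 0},
    {"linear": [0, 0, 0], "turn": 0},
    {"linear": [0, 0, 0], "turn": 0}
  ]
}}

```text
t: 23.6
ee_pos: [636.5, -6.1, 83.3]
orientation: [0.166, 3.135, 0.0]
ft_force: [-0.7, 0.2, -1.3]
width: 17.3
grasp_force: 30.0
```

```bash
python3 -c "
from h import *
go(*T(56,0),38.5,np.pi/2+TY)"
```

```text
pos [636.5  -6.1  83.3] turn -0.003 shift [0.0025 0.001  0.0448] q6 -1.49
```

Emit:
{"op": "arm_command", "data": {
  "series": [
    {"linear": [0.0025, 0.001, 0.015], "turn": -0.003},
    {"linear": [0, 0, 0.015], "turn": 0},
    {"linear": [0, 0, 0.008], "turn": 0},
    {"linear": [0, 0, 0.006], "turn": 0},
    {"linear": [0, 0, 0], "turn": 0},
    {"linear": [0, 0, 0], "turn": 0},
    {"linear": [0, 0, 0], "turn": 0}
  ]
}}

```text
t: 24.3
ee_pos: [632.6, -4.5, 37.4]
orientation: [-0.161, -3.136, 0.0]
ft_force: [-3.0, -0.7, 3.9]
width: 17.6
grasp_force: 30.0
```

Emit:
{"op": "arm_command", "data": {
  "series": [
    {"linear": [0, 0, 0], "turn": 0},
    {"linear": [0, 0, 0], "turn": 0},
    {"linear": [0, 0, 0], "turn": 0},
    {"linear": [0, 0, -0.03], "turn": 0},
    {"linear": [0, 0, -0.04], "turn": 0},
    {"linear": [-0.01, 0, -0.05], "turn": 0},
    {"linear": [-0.02, 0, -0.04], "turn": 0},
    {"linear": [-0.02, 0, -0.02], "turn": 0},
    {"linear": [0, 0, 0], "turn": 0},
    {"linear": [0, 0, 0], "turn": 0}
  ],
  "jaw": -0.3
}}

```text
t: 25.3
ee_pos: [681.8, -9.4, 215.6]
orientation: [-0.161, -3.136, -0.0]
ft_force: [-0.2, 0.1, -0.1]
width: 30.7
grasp_force: 0.0
```

Run:
```python
from h import *
from prof import prof
im=grab('wrist'); f=im['frame']; cv2.imwrite('pics/w7.png',cv2.resize(f[20:240,150:360],None,fx=2.7,fy=2.7,interpolation=cv2.INTER_CUBIC))
prof(im,0,20,100)
H,S,V=cv2.split(cv2.cvtColor(f,cv2.COLOR_BGR2HSV)); c,s=np.cos(TY),np.sin(TY); A=np.array([[c,s],[-s,c]])
g=((H>40)&(H<85)&(S>90)&(V>30)).astype(np.uint8)
for k in cv2.findContours(g,0,1)[0]:
    if cv2.contourArea(k)<150: continue
    P=(onz(im,k[:,0],36)[:,:2]-TO)@A.T; r=cv2.minAreaRect(P.astype(np.float32)); print(np.round(k[:,0].mean(0)),np.round(r[0],1),np.round(r[1],1),round(r[2],1))
go(482,297,330,np.pi/2)
```

```text
y=0 20:37,48,93 22:50,59,65 24:58,80,55 26:47,80,36 28:47,82,34 30:48,83,36 32:48,82,36 34:48,81,36 36:48,81,36 38:47,81,34 40:48,83,37 42:48,82,36 44:47,80,34 46:46,81,33 48:49,82,35 50:49,83,37 52:47,81,35 54:46,79,32 56:47,80,34 58:46,80,33 60:47,80,33 62:47,80,34 64:46,80,33 66:48,82,35 68:47,82,34 70:46,80,33 72:46,80,33 74:50,82,39 76:81,101,83 78:122,131,131 80:134,143,145 82:145,155,158 84:134,141,144 86:117,123,125 88:76,87,94 90:47,79,98 92:42,78,106 94:38,56,128 96:31,31,114 98:27,28,86
[180. 226.] [171.  -95.6] [57.2 47.8] 82.7
[340. 226.] [183.1 104.9] [69.2 76.1] 27.4
[427. 223.] [166.7 222.2] [97.3 69.4] 37.0
[215. 134.] [ 55.5 -46.6] [16.5 50.2] 89.5
[255. 128.] [49.9  0.1] [15.9 49.8] 89.5
[255.  67.] [-17.   -0.2] [35.3 16.2] 0.3
[212.  67.] [-17.1 -46.7] [35.3 16.5] 0.2
pos [680.8  -9.4 214.5] turn -0.103 shift [ 0.1992  0.3064 -0.1147] q6 -1.5
```

View pics/w7.png

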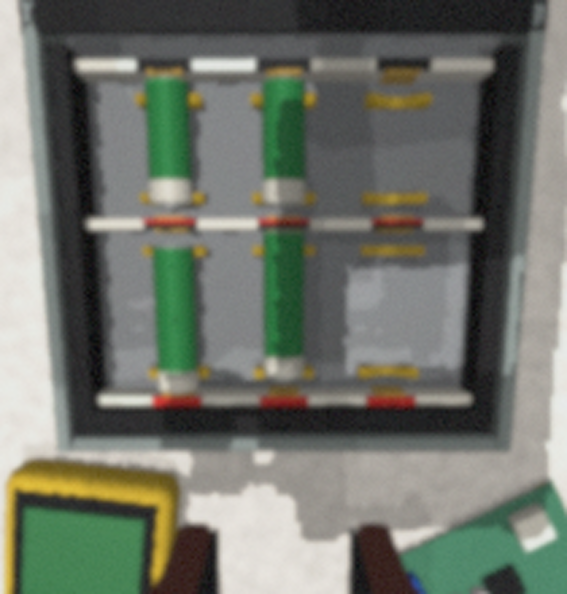

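All four cells lie in their cradles: the shorts at crop (170,140) and (285,140), the longs at (177,320) and (284,300), with white ends toward the red tags. Next is the cover.

Emit:
{"op": "arm_command", "data": {
  "series": [
    {"linear": [0, 0, 0], "turn": -0.143},
    {"linear": [0.0156, 0.0444, 0.007], "turn": 0},
    {"linear": [0.0156, 0.0444, 0.007], "turn": 0},
    {"linear": [0.0156, 0.0444, 0.007], "turn": 0},
    {"linear": [0.0156, 0.0444, 0.007], "turn": 0},
    {"linear": [0.0156, 0.0444, 0.007], "turn": 0},
    {"linear": [0.0156, 0.0444, 0.007], "turn": 0},
    {"linear": [0.0156, 0.0444, 0.007], "turn": 0},
    {"linear": [0, 0, 0], "turn": 0},
    {"linear": [0, 0, 0], "turn": 0}
  ],
  "jaw": 1
}}

```text
t: 26.35
ee_pos: [558.6, 296.7, 165.5]
orientation: [0.067, -3.137, 0.003]
ft_force: [0.0, -0.7, -0.2]
width: 88.1
grasp_force: 0.0
```

Emit:
{"op": "arm_command", "data": {
  "series": [
    {"linear": [0, 0, 0], "turn": 0},
    {"linear": [0, 0, 0], "turn": 0}
  ]
}}

```text
t: 26.55
ee_pos: [561.2, 295.1, 167.3]
orientation: [0.06, -3.14, 0.001]
ft_force: [0.1, 0.7, -0.0]
width: 87.7
grasp_force: 0.0
```

```bash
cat > bar.py <<'E'
from h import *
im=grab('wrist'); f=im['frame']; H,S,V=cv2.split(cv2.cvtColor(f,cv2.COLOR_BGR2HSV)); print('tcp',pose()[0].round(1))
O=((H>3)&(H<18)&(S>120)&(V>60)).astype(np.uint8); O[235:]=0
c=max(cv2.findContours(O,0,1)[0],key=cv2.contourArea); r=cv2.minAreaRect(c)
hull=np.zeros_like(O); cv2.drawContours(hull,[cv2.convexHull(c)],-1,1,-1)
print('orange bbox',cv2.boundingRect(c))
P=onz(im,c[:,0],9)[:,:2]; rr=cv2.minAreaRect(P.astype(np.float32)); print('slab plane9',np.round(rr[0],1),np.round(rr[1],1),round(rr[2],2))
D=((V<50)&(hull>0)).astype(np.uint8); D=cv2.morphologyEx(D,cv2.MORPH_OPEN,np.ones((4,4)))
for k in cv2.findContours(D,0,1)[0]:
    if cv2.contourArea(k)<150: continue
    for z in (37,):
        P=onz(im,k[:,0],z)[:,:2]; q=cv2.minAreaRect(P.astype(np.float32)); print('dark',np.round(k[:,0].mean(0)),z,np.round(q[0],1),np.round(q[1],1),round(q[2],2))
cv2.imwrite('pics/bar.png',f)
E
python3 bar.py
```

```text
tcp [561.4 295.2 167.5]
orange bbox (172, 16, 178, 162)
slab plane9 [478.3 297.2] [160.8 176. ] 2.12
dark [262. 110.] 37 [485.6 298.6] [ 8.3 75.2] 2.11
```

View pics/bar.png

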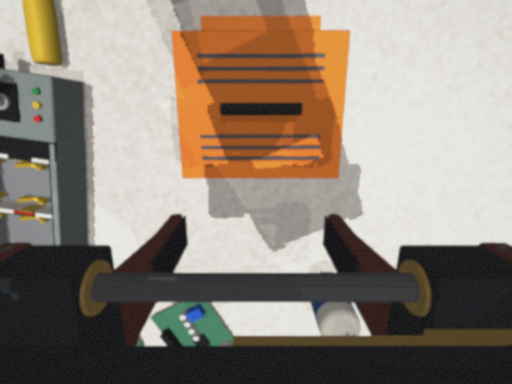

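Emit:
{"op": "arm_command", "data": {
  "series": [
    {"linear": [0.04, 0.003, 0.02], "turn": 0},
    {"linear": [0.0356, 0.0028, 0.02], "turn": 0},
    {"linear": [0, 0, 0.03], "turn": 0},
    {"linear": [0, 0, 0.017], "turn": 0},
    {"linear": [0, 0, 0], "turn": 0},
    {"linear": [0, 0, 0], "turn": 0},
    {"linear": [0, 0, 0], "turn": 0},
    {"linear": [0, 0, 0], "turn": 0}
  ]
}}

```text
t: 27.4
ee_pos: [486.3, 299.6, 81.9]
orientation: [-0.062, 3.139, 0.002]
ft_force: [0.3, 0.6, -0.1]
width: 88.0
grasp_force: 0.0
```

Run:
```python
from h import *
go(485.6,298.2,34,np.pi/2+.037)
im=grab('wrist'); f=im['frame']; H,S,V=cv2.split(cv2.cvtColor(f,cv2.COLOR_BGR2HSV))
# bar ends seen from here: dark run in rows inside the orange
p,r=pose(); M=r.as_matrix()
print('bar pred',proj(im,[[485.6-.037*a-6,298.2+a,37] for a in(-40,40)]).round(0).tolist(), 'tips',proj(im,[p+M@[0,s,19] for s in(-44,44)]).round(0).tolist())
for v in range(180,250,6):
    row=V[v]; d=np.flatnonzero(row[150:370]<45)+150
    if len(d): print(v,d[0],d[-1],len(d))
```

```text
pos [486.3 299.6  81.9] turn 0.003 shift [ 0.0008 -0.0014  0.0479] q6 -1.08
bar pred [[199.0, 207.0], [309.0, 207.0]] tips [[187.0, 230.0], [324.0, 229.0]]
198 204 301 27
204 202 303 102
210 200 304 105
216 201 304 104
222 179 331 12
228 175 335 20
234 171 339 30
240 166 344 40
246 162 348 46
```

Emit:
{"op": "arm_command", "data": {
  "series": [
    {"linear": [0.0005, -0.0028, 0], "turn": 0},
    {"linear": [0, 0, 0.012], "turn": 0},
    {"linear": [0, 0, 0.012], "turn": 0},
    {"linear": [0, 0, 0.012], "turn": 0},
    {"linear": [0, 0, 0.008], "turn": 0},
    {"linear": [0, 0, 0.004], "turn": 0},
    {"linear": [0, 0, 0], "turn": 0},
    {"linear": [0, 0, 0], "turn": 0}
  ]
}}

```text
t: 28.25
ee_pos: [485.0, 296.7, 32.7]
orientation: [0.063, -3.141, -0.0]
ft_force: [-0.3, 1.1, -1.0]
width: 88.0
grasp_force: 0.0
```

Emit:
{"op": "arm_command", "data": {
  "series": [
    {"linear": [0, 0, 0], "turn": 0},
    {"linear": [0, 0, 0], "turn": 0},
    {"linear": [0, 0, 0], "turn": 0}
  ],
  "jaw": -1
}}

```text
t: 28.55
ee_pos: [485.3, 296.8, 33.2]
orientation: [-0.063, 3.14, 0.001]
ft_force: [0.1, 0.0, 0.4]
width: 79.7
grasp_force: 30.0
```

The bar is gripped by its ends (79.7 mm). I'll lift it, square it to the tester and carry it over.

Emit:
{"op": "arm_command", "data": {
  "series": [
    {"linear": [0, 0, -0.02], "turn": 0},
    {"linear": [0, 0, -0.035], "turn": 0},
    {"linear": [0, 0, -0.04], "turn": 0},
    {"linear": [0, 0, -0.03], "turn": 0.07},
    {"linear": [0, 0, 0], "turn": 0.07},
    {"linear": [-0.012, -0.019, 0], "turn": 0},
    {"linear": [-0.016, -0.026, 0], "turn": 0},
    {"linear": [-0.018, -0.03, 0], "turn": 0},
    {"linear": [-0.018, -0.03, 0], "turn": 0},
    {"linear": [-0.018, -0.03, 0], "turn": 0}
  ]
}}

```text
t: 29.55
ee_pos: [552.8, 152.7, 157.4]
orientation: [-0.156, -3.137, 0.001]
ft_force: [0.7, 0.4, -3.7]
width: 79.3
grasp_force: 30.0
```

Emit:
{"op": "arm_command", "data": {
  "series": [
    {"linear": [-0.018, -0.03, 0], "turn": 0},
    {"linear": [-0.018, -0.03, 0], "turn": 0},
    {"linear": [-0.018, -0.03, 0], "turn": 0},
    {"linear": [-0.016, -0.026, 0], "turn": 0},
    {"linear": [-0.012, -0.019, 0], "turn": 0},
    {"linear": [0, 0, 0], "turn": 0},
    {"linear": [0, 0, 0], "turn": 0},
    {"linear": [0, 0, 0], "turn": 0},
    {"linear": [0, 0, 0], "turn": 0}
  ]
}}

```text
t: 30.45
ee_pos: [620.6, 12.6, 157.6]
orientation: [-0.155, -3.137, -0.0]
ft_force: [-0.1, 0.7, -2.9]
width: 79.7
grasp_force: 30.0
```

Run:
```python
from h import *
go(*T(46,0),100,np.pi/2+TY)
s=grab('scene'); w=grab('wrist')
cv2.imwrite('pics/p1.png',np.vstack([cv2.resize(s['frame'][140:300,160:340],(560,498))[:300],cv2.resize(w['frame'],(400,300)).repeat(1,0) if 0 else cv2.copyMakeBorder(cv2.resize(w['frame'],(400,300)),0,0,0,160,0)]))
```

```text
pos [620.6  12.6 157.6] turn 0.004 shift [-0.0054 -0.0159  0.0576] q6 -1.47
```

View pics/p1.png

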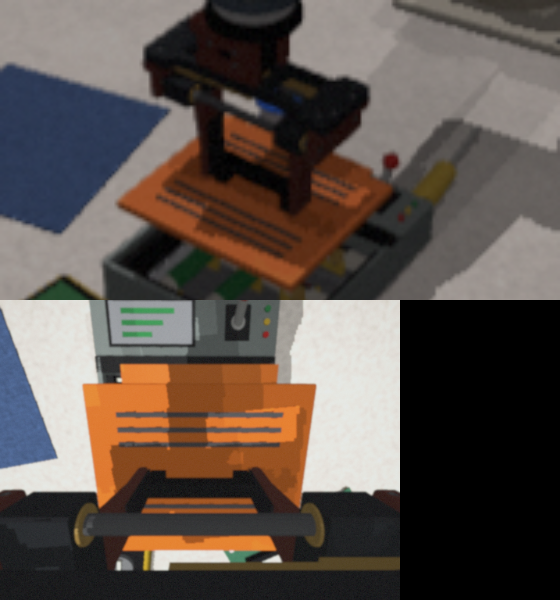

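Run:
```python
from h import *
im=load('wrist'); f=im['frame']; H,S,V=cv2.split(cv2.cvtColor(f,cv2.COLOR_BGR2HSV)); p,r=pose(); M=r.as_matrix()
O=((H>3)&(H<18)&(S>120)&(V>60)).astype(np.uint8)
def tool(uv,dz):  # point at height p.z+dz, in tool x,y
    return ((onz(im,uv,p[2]+dz)-p)@M)[:,:2].round(1)
cols=np.array([170,200,240,270,300,330]); top=[np.flatnonzero(O[:,c])[0] for c in cols]
print('lip tip',top,tool(np.c_[cols,top],-29.2).tolist())
for v in (112,120,130,140,150):
    d=np.flatnonzero(O[v,:])
    print('row',v,d[0],d[-1],tool([[d[0],v],[d[-1]+1,v]],-24.2).tolist())
w=[d for d in np.flatnonzero(O[90])]; print('lip row90',w[0],w[-1],tool([[w[0],90],[w[-1]+1,90]],-29.2).tolist())
```

```text
lip tip [np.int64(81), np.int64(81), np.int64(81), np.int64(81), np.int64(81), np.int64(81)] [[90.5, -50.2], [90.5, -32.6], [90.5, -9.1], [90.4, 8.6], [90.4, 26.2], [90.4, 43.9]]
row 112 106 403 [[73.0, -87.8], [72.7, 87.3]]
row 120 107 402 [[68.5, -87.9], [68.2, 87.4]]
row 130 109 400 [[62.7, -87.5], [62.4, 87.0]]
row 140 110 399 [[56.7, -87.8], [56.5, 87.2]]
row 150 112 398 [[50.7, -87.4], [50.4, 87.5]]
lip row90 153 355 [[85.5, -60.7], [85.4, 59.6]]
```

Emit:
{"op": "arm_command", "data": {
  "series": [
    {"linear": [-0.003, -0.008, 0.01], "turn": 0.004},
    {"linear": [-0.0034, -0.0077, 0.02], "turn": 0},
    {"linear": [0, 0, 0.02], "turn": 0},
    {"linear": [0, 0, 0.01], "turn": 0},
    {"linear": [0, 0, 0], "turn": 0},
    {"linear": [0, 0, 0], "turn": 0},
    {"linear": [0, 0, 0], "turn": 0},
    {"linear": [0, 0, 0], "turn": 0}
  ]
}}

```text
t: 31.35
ee_pos: [626.6, -4.6, 98.7]
orientation: [0.163, 3.136, 0.0]
ft_force: [-0.3, -0.4, -4.6]
width: 79.3
grasp_force: 30.0
```

```bash
cat > cov.py <<'E'
from h import *
p,r=pose(); M=r.as_matrix(); c,s=np.cos(TY),np.sin(TY); A=np.array([[c,s],[-s,c]])
print('tcp in tester',(A@(p[:2]-TO)).round(1),p[2].round(1),'yaw err',(np.arctan2(-M[1,0],-M[0,0])-TY).round(4))
im=grab('wrist'); f=im['frame']; H,S,V=cv2.split(cv2.cvtColor(f,cv2.COLOR_BGR2HSV))
O=((H>3)&(H<18)&(S>120)&(V>60)).astype(np.uint8)
for c0 in (180,255,330):
    d=np.flatnonzero(O[:200,c0]); v=d[0] if len(d) else 0
    print('col',c0,'first orange',v,'black above?',V[max(v-12,0):v+1,c0].tolist())
E
python3 cov.py; python3 -c "
from h import *
go(*T(47,0.2),83,np.pi/2+TY)
im=load('wrist')
from prof import prof
prof(im,-75,-80,-30,52); prof(im,75,-80,-30,52)
# side-wall inner edges seen at the front
"
```

```text
tcp in tester [48.4 -0.5] 98.7 yaw err -0.0006
col 180 first orange 82 black above? [51, 52, 47, 43, 52, 64, 72, 78, 76, 79, 89, 130, 186]
col 255 first orange 82 black above? [30, 30, 28, 38, 53, 67, 77, 78, 77, 80, 81, 92, 117]
col 330 first orange 83 black above? [31, 30, 41, 55, 79, 88, 91, 92, 92, 88, 99, 116, 129]
pos [626.5  -4.6  98.6] turn -0.001 shift [0.0013 0.0007 0.0156] q6 -1.49
y=-75 -80:160,156,152 -78:155,150,147 -76:53,52,51 -74:99,102,95 -72:126,129,121 -70:127,130,121 -68:127,130,121 -66:106,108,103 -64:44,43,43 -62:44,43,43 -60:43,41,42 -58:44,43,43 -56:43,41,41 -54:42,41,41 -52:42,41,43 -50:43,43,44 -48:50,49,49 -46:73,73,71 -44:54,53,52 -42:85,90,89 -40:174,185,185 -38:143,152,153 -36:29,29,30 -34:18,18,17 -32:18,17,17
y=75 -80:92,94,88 -78:93,95,88 -76:92,95,89 -74:93,94,90 -72:93,95,89 -70:93,95,89 -68:92,94,88 -66:79,81,76 -64:36,36,34 -62:30,31,29 -60:28,27,28 -58:28,27,27 -56:27,29,27 -54:24,23,24 -52:29,29,27 -50:29,29,28 -48:40,39,38 -46:71,71,69 -44:55,55,54 -42:34,36,37 -40:120,128,130 -38:93,100,102 -36:25,25,25 -34:19,19,20 -32:19,21,20
```

Run:
```python
from h import *
im=load('wrist'); f=cv2.GaussianBlur(im['frame'],(3,3),0)
for x,z in((-70,52),(-56,52),(-46,52)):
    for a,b in((-104,-82),(82,104)):
        o=[]
        for y in range(a,b,1):
            w=T(x,y); u,v=proj(im,[w[0],w[1],z])[0].round().astype(int); o.append(f"{y}:{int(f[v,u].mean()) if 0<=v<384 else None}")
        print(x,*o)
```

```text
-70 -104:228 -103:227 -102:224 -101:221 -100:221 -99:219 -98:217 -97:182 -96:143 -95:139 -94:140 -93:140 -92:140 -91:141 -90:141 -89:143 -88:142 -87:143 -86:143 -85:143 -84:142 -83:141
-70 82:92 83:91 84:91 85:91 86:91 87:90 88:91 89:90 90:92 91:90 92:90 93:90 94:91 95:99 96:136 97:169 98:213 99:212 100:210 101:223 102:225 103:224
-56 -104:224 -103:223 -102:222 -101:223 -100:224 -99:222 -98:174 -97:141 -96:121 -95:90 -94:71 -93:50 -92:46 -91:44 -90:45 -89:45 -88:45 -87:45 -86:45 -85:44 -84:43 -83:45
-56 82:29 83:26 84:28 85:28 86:28 87:28 88:24 89:25 90:27 91:31 92:50 93:62 94:64 95:50 96:62 97:156 98:199 99:226 100:227 101:227 102:228 103:228
-46 -104:229 -103:226 -102:224 -101:220 -100:219 -99:214 -98:203 -97:163 -96:152 -95:149 -94:149 -93:138 -92:98 -91:77 -90:63 -89:62 -88:61 -87:60 -86:59 -85:60 -84:59 -83:61
-46 82:59 83:58 84:58 85:58 86:59 87:62 88:61 89:62 90:67 91:74 92:91 93:96 94:96 95:97 96:133 97:172 98:221 99:226 100:226 101:227 102:228 103:229
```

Emit:
{"op": "arm_command", "data": {
  "series": [
    {"linear": [0.002, 0.0005, 0.006], "turn": 0},
    {"linear": [0, 0, 0.005], "turn": 0},
    {"linear": [0, 0, 0.003], "turn": 0},
    {"linear": [0, 0, 0.002], "turn": 0},
    {"linear": [0, 0, 0.001], "turn": 0},
    {"linear": [0, 0, 0.001], "turn": 0},
    {"linear": [0, 0, 0], "turn": 0},
    {"linear": [0, 0, 0], "turn": 0}
  ]
}}

```text
t: 32.2
ee_pos: [624.0, -4.0, 79.8]
orientation: [0.163, 3.137, -0.0]
ft_force: [-2.2, 1.3, 0.1]
width: 79.9
grasp_force: 30.0
```

```bash
python3 cov.py
```

```text
tcp in tester [45.8 -0.1] 79.8 yaw err -0.0008
col 180 first orange 85 black above? [46, 49, 62, 70, 79, 78, 78, 76, 78, 79, 92, 135, 186]
col 255 first orange 86 black above? [38, 61, 76, 77, 79, 79, 77, 78, 79, 79, 90, 114, 133]
col 330 first orange 86 black above? [47, 69, 85, 90, 96, 91, 86, 81, 77, 79, 87, 108, 130]
```

Emit:
{"op": "arm_command", "data": {
  "series": [
    {"linear": [0.001, 0, 0], "turn": 0},
    {"linear": [0.002, 0, 0], "turn": 0},
    {"linear": [0.002, 0, 0], "turn": 0},
    {"linear": [0.002, 0, 0], "turn": 0},
    {"linear": [0.0015, 0, 0], "turn": 0},
    {"linear": [0.0015, 0, 0], "turn": 0},
    {"linear": [0, 0, 0], "turn": 0}
  ]
}}

```text
t: 32.95
ee_pos: [613.6, -2.9, 79.6]
orientation: [-0.163, -3.137, -0.0]
ft_force: [-1.0, -1.2, -1.2]
width: 79.7
grasp_force: 30.0
```

```bash
python3 cov.py
```

```text
tcp in tester [35.3 -0.2] 79.6 yaw err -0.0009
col 180 first orange 93 black above? [43, 51, 45, 49, 46, 43, 47, 45, 50, 52, 51, 55, 84]
col 255 first orange 93 black above? [30, 31, 33, 27, 32, 29, 29, 28, 33, 28, 37, 44, 78]
col 330 first orange 93 black above? [33, 28, 29, 27, 25, 28, 25, 35, 32, 33, 24, 56, 86]
```

Emit:
{"op": "arm_command", "data": {
  "series": [
    {"linear": [0.002, 0, 0], "turn": 0},
    {"linear": [0.002, 0, 0], "turn": 0},
    {"linear": [0, 0, -0.002], "turn": 0},
    {"linear": [0, 0, -0.002], "turn": 0},
    {"linear": [0, 0, -0.001], "turn": 0},
    {"linear": [0, 0, 0], "turn": 0},
    {"linear": [0, 0, 0], "turn": 0},
    {"linear": [0, 0, 0], "turn": 0}
  ]
}}

```text
t: 33.8
ee_pos: [610.0, -2.5, 84.6]
orientation: [-0.163, -3.137, 0.0]
ft_force: [-1.5, -0.4, -6.6]
width: 79.8
grasp_force: 30.0
```

```bash
python3 cov.py
```

```text
tcp in tester [31.7 -0.2] 84.6 yaw err -0.0008
col 180 first orange 100 black above? [48, 49, 48, 43, 51, 48, 44, 47, 47, 48, 49, 66, 120]
col 255 first orange 100 black above? [32, 33, 30, 30, 33, 35, 28, 32, 32, 27, 33, 59, 90]
col 330 first orange 99 black above? [28, 28, 25, 25, 24, 33, 31, 33, 27, 33, 26, 38, 69]
```

Emit:
{"op": "arm_command", "data": {
  "series": [
    {"linear": [0.001, 0, 0.001], "turn": 0},
    {"linear": [0.0012, 0, 0.001], "turn": 0},
    {"linear": [0, 0, 0], "turn": 0},
    {"linear": [0, 0, 0.002], "turn": 0},
    {"linear": [0, 0, 0.002], "turn": 0},
    {"linear": [0, 0, 0.001], "turn": 0},
    {"linear": [0, 0, 0.001], "turn": 0},
    {"linear": [0, 0, 0], "turn": 0},
    {"linear": [0, 0, 0], "turn": 0}
  ]
}}

```text
t: 34.75
ee_pos: [608.2, -2.3, 76.9]
orientation: [0.163, 3.137, 0.0]
ft_force: [2.0, 0.2, 0.2]
width: 79.8
grasp_force: 30.0
```

```bash
python3 cov.py
```

```text
tcp in tester [29.9 -0.1] 76.9 yaw err -0.0008
col 180 first orange 103 black above? [49, 49, 48, 45, 46, 48, 49, 45, 46, 48, 49, 81, 131]
col 255 first orange 102 black above? [28, 21, 29, 33, 29, 33, 29, 31, 28, 28, 25, 47, 76]
col 330 first orange 102 black above? [28, 28, 28, 27, 25, 30, 26, 28, 19, 29, 21, 44, 71]
```

Emit:
{"op": "arm_command", "data": {
  "series": [
    {"linear": [0, 0, 0.001], "turn": 0},
    {"linear": [0, 0, 0.0007], "turn": 0},
    {"linear": [0, 0, 0], "turn": 0},
    {"linear": [0, 0, 0], "turn": 0}
  ]
}}

```text
t: 35.2
ee_pos: [608.0, -2.3, 75.2]
orientation: [0.163, 3.137, 0.0]
ft_force: [1.5, 0.0, 3.2]
width: 79.7
grasp_force: 30.0
```

```bash
python3 cov.py
```

```text
tcp in tester [29.7 -0.2] 75.2 yaw err -0.0008
col 180 first orange 103 black above? [47, 50, 47, 45, 45, 46, 44, 47, 48, 45, 49, 74, 128]
col 255 first orange 102 black above? [28, 30, 28, 28, 31, 28, 32, 27, 29, 18, 25, 32, 61]
col 330 first orange 102 black above? [27, 27, 33, 23, 30, 30, 24, 28, 30, 28, 26, 39, 62]
```

Emit:
{"op": "arm_command", "data": {
  "series": [
    {"linear": [0, 0, 0.0008], "turn": 0},
    {"linear": [0, 0, 0], "turn": 0},
    {"linear": [0, 0, 0], "turn": 0}
  ]
}}

```text
t: 35.55
ee_pos: [608.0, -2.3, 75.2]
orientation: [0.163, 3.137, 0.0]
ft_force: [-1.8, 0.0, 11.8]
width: 79.7
grasp_force: 30.0
```

Emit:
{"op": "arm_command", "data": {
  "series": [
    {"linear": [0, 0, 0], "turn": 0},
    {"linear": [0, 0, 0], "turn": 0},
    {"linear": [0, 0, 0], "turn": 0},
    {"linear": [0, 0, 0], "turn": 0},
    {"linear": [0, 0, -0.015], "turn": 0},
    {"linear": [0, 0, -0.03], "turn": 0},
    {"linear": [0, 0, -0.04], "turn": 0},
    {"linear": [-0.04, 0, -0.03], "turn": 0},
    {"linear": [-0.03, 0, 0], "turn": 0},
    {"linear": [0, 0, 0], "turn": 0}
  ],
  "jaw": 1
}}

```text
t: 36.55
ee_pos: [681.6, -9.9, 192.3]
orientation: [0.163, 3.131, 0.0]
ft_force: [0.1, -0.1, -0.0]
width: 87.7
grasp_force: 0.0
```

```bash
cat > chk.py <<'E'
from h import *
im=grab('wrist'); f=im['frame']; H,S,V=cv2.split(cv2.cvtColor(f,cv2.COLOR_BGR2HSV)); c,s=np.cos(TY),np.sin(TY); A=np.array([[c,s],[-s,c]])
print('tcp',pose()[0].round(1),'tester',(A@(pose()[0][:2]-TO)).round(1))
O=((H>3)&(H<18)&(S>120)&(V>60)).astype(np.uint8); O[250:]=0
k=max(cv2.findContours(O,0,1)[0],key=cv2.contourArea); P=(onz(im,k[:,0],51)[:,:2]-TO)@A.T
r=cv2.minAreaRect(P.astype(np.float32)); print('slab top z51: c',np.round(r[0],1),np.round(r[1],1),round(r[2],2),'expect c 30.5,0 size 151x178; bbox px',cv2.boundingRect(k))
hull=np.zeros_like(O); cv2.drawContours(hull,[cv2.convexHull(k)],-1,1,-1)
D=cv2.morphologyEx(((V<50)&(hull>0)).astype(np.uint8),cv2.MORPH_OPEN,np.ones((4,4)))
for q in cv2.findContours(D,0,1)[0]:
    if cv2.contourArea(q)>150:
        Q=(onz(im,q[:,0],79)[:,:2]-TO)@A.T; r=cv2.minAreaRect(Q.astype(np.float32)); print('bar z79',np.round(r[0],1),np.round(r[1],1),round(r[2],2))
R_=(((H<7)|(H>172))&(S>140)&(V>80)).astype(np.uint8)
N,L,st,ce=cv2.connectedComponentsWithStats(R_)
for i in range(1,N):
    if st[i,4]>50:
        print('red',ce[i].round(1),st[i,2:], 'tester@z87',(A@(onz(im,ce[i],87)[0,:2]-TO)).round(1))
E
python3 chk.py
```

```text
tcp [678.8  -9.7 190.6] tester [100.9  -0.2]
slab top z51: c [28.4 -0.5] [178.6 153.1] 89.83 expect c 30.5,0 size 151x178; bbox px (159, 22, 192, 162)
bar z79 [29.8 11.4] [54.1  8.6] 89.85
red [  3.6 235.2] [ 12  22 139] tester@z87 [ 148. -249.]
red [157.1 305.7] [ 9  8 58] tester@z87 [ 231.1 -105.7]
red [172.  306.8] [11  9 72] tester@z87 [232.5 -89.8]
```

The cover landed at its home height (grip z 72) and its measured slab centre and size match. Now the toggle.

Emit:
{"op": "arm_command", "data": {
  "series": [
    {"linear": [0.04, 0.009, 0], "turn": 0},
    {"linear": [0.04, 0.009, 0], "turn": 0},
    {"linear": [0.04, 0.009, 0], "turn": 0},
    {"linear": [0.04, 0.009, 0], "turn": 0},
    {"linear": [0.041, 0.01, 0], "turn": 0},
    {"linear": [0.04, 0.009, 0], "turn": 0},
    {"linear": [0, 0, 0.02], "turn": 0},
    {"linear": [0, 0, 0], "turn": 0},
    {"linear": [0, 0, 0], "turn": 0},
    {"linear": [0, 0, 0], "turn": 0}
  ],
  "jaw": -1
}}

```text
t: 37.6
ee_pos: [444.2, 70.0, 169.7]
orientation: [0.164, 3.137, 0.0]
ft_force: [-0.1, -0.8, -1.1]
width: 11.0
grasp_force: 0.0
```

```bash
python3 -c "
from h import *
go(*T(-142,55),99,np.pi/2+TY)
print(ctrl.get_obs()['width'])"
```

```text
pos [444.2  70.  169.7] turn -0.001 shift [0.0013 0.0001 0.0707] q6 -1.34
11.022496699700827
```

Emit:
{"op": "arm_command", "data": {
  "series": [
    {"linear": [0.001, 0, 0.02], "turn": 0},
    {"linear": [0, 0, 0.025], "turn": 0},
    {"linear": [0, 0, 0.02], "turn": 0},
    {"linear": [0, 0, 0.006], "turn": 0},
    {"linear": [0, 0, 0], "turn": 0},
    {"linear": [0, 0, 0], "turn": 0}
  ]
}}

```text
t: 38.2
ee_pos: [443.3, 70.2, 98.9]
orientation: [0.163, 3.136, 0.0]
ft_force: [0.1, 0.0, -1.2]
width: 0.2
grasp_force: 0.0
```

Emit:
{"op": "arm_command", "data": {
  "series": [
    {"linear": [-0.006, 0, 0], "turn": 0},
    {"linear": [-0.006, 0, 0], "turn": 0},
    {"linear": [-0.006, 0, 0], "turn": 0},
    {"linear": [-0.006, 0, 0], "turn": 0},
    {"linear": [-0.006, 0, 0], "turn": 0},
    {"linear": [-0.006, 0, 0], "turn": 0},
    {"linear": [-0.004, 0, 0], "turn": 0},
    {"linear": [0, 0, 0], "turn": 0},
    {"linear": [0, 0, 0], "turn": 0}
  ]
}}

```text
t: 39.1
ee_pos: [482.8, 66.1, 98.2]
orientation: [0.163, 3.136, 0.0]
ft_force: [0.0, 0.3, -0.3]
width: 0.1
grasp_force: 0.0
```

```bash
python3 -c "
from h import *
go(*T(-98.5,55),99,np.pi/2+TY)
im=grab('scene'); f=im['frame']; H,S,V=cv2.split(cv2.cvtColor(f,cv2.COLOR_BGR2HSV))
for nm,x in(('off',-113.8),('on',-80.2)): print(nm,proj(im,[*T(x,55),86.7]).round(1))
m=(((H<7)|(H>172))&(S>140)&(V>60)).astype(np.uint8); N,L,st,ce=cv2.connectedComponentsWithStats(m)
print([(ce[i].round(1).tolist(),int(st[i,4])) for i in range(1,N) if 250<ce[i][0]<330 and 150<ce[i][1]<240])
"
```

```text
pos [482.8  66.1  98.2] turn -0.001 shift [-0.0034  0.     -0.0008] q6 -1.36
off [[285.3 191.4]]
on [[278.9 197.4]]
[([278.9, 196.7], 16), ([288.0, 209.5], 2)]
```

Emit:
{"op": "arm_command", "data": {
  "series": [
    {"linear": [-0.002, 0, 0], "turn": 0},
    {"linear": [-0.0015, 0, 0], "turn": 0},
    {"linear": [0, 0, 0], "turn": 0},
    {"linear": [0, 0, 0], "turn": 0}
  ]
}}

```text
t: 39.55
ee_pos: [485.2, 65.7, 98.0]
orientation: [-0.163, -3.136, 0.0]
ft_force: [-3.3, 0.9, -0.3]
width: 0.5
grasp_force: 1.5
```

Emit:
{"op": "arm_command", "data": {
  "series": [
    {"linear": [0.01, 0, 0], "turn": 0},
    {"linear": [0.02, 0, 0], "turn": 0},
    {"linear": [0, 0, -0.03], "turn": 0},
    {"linear": [0, 0, -0.04], "turn": 0},
    {"linear": [-0.03, -0.01, -0.04], "turn": 0},
    {"linear": [-0.045, -0.015, -0.02], "turn": 0},
    {"linear": [-0.045, -0.015, 0], "turn": 0},
    {"linear": [-0.045, -0.015, 0], "turn": 0},
    {"linear": [-0.04, 0, 0], "turn": 0},
    {"linear": [-0.03, 0, 0], "turn": 0}
  ]
}}

```text
t: 40.55
ee_pos: [684.5, -10.4, 227.1]
orientation: [0.165, 3.135, -0.0]
ft_force: [-0.8, 0.7, -0.9]
width: 0.4
grasp_force: 0.0
```

Emit:
{"op": "arm_command", "data": {
  "series": [
    {"linear": [0, 0, 0], "turn": 0},
    {"linear": [0, 0, 0], "turn": 0},
    {"linear": [0, 0, 0], "turn": 0}
  ]
}}

```text
t: 40.85
ee_pos: [681.0, -9.2, 226.7]
orientation: [-0.163, -3.136, 0.0]
ft_force: [-0.2, -0.1, 0.8]
width: 0.3
grasp_force: 0.0
```

```bash
python3 chk.py; python3 -c "
from h import *
im=grab('scene'); f=im['frame']; H,S,V=cv2.split(cv2.cvtColor(f,cv2.COLOR_BGR2HSV))
for a in (-.5,.3,.5): print(a,proj(im,[*T(-97+35*np.sin(a),55),56+35*np.cos(a)]).round(1))
m=(((H<7)|(H>172))&(S>140)&(V>60)).astype(np.uint8); N,L,st,ce=cv2.connectedComponentsWithStats(m)
print([(ce[i].round(1).tolist(),int(st[i,4])) for i in range(1,N) if 250<ce[i][0]<330 and 150<ce[i][1]<240])
# slab corners at home height vs a raised far edge, seen by the scene camera
O=((H>3)&(H<18)&(S>120)&(V>60)).astype(np.uint8); O[:,310:]=0; k=max(cv2.findContours(O,0,1)[0],key=cv2.contourArea)[:,0]
for x,y in((-48,-89),(-48,89),(104.5,89),(104.5,-89)): print('pred z51',proj(im,[*T(x,y),51]).round(1),'nearest contour',k[np.linalg.norm(k-proj(im,[*T(x,y),51]),axis=1).argmin()])
"
```

```text
tcp [681.   -9.1 226.9] tester [103.    0.6]
slab top z51: c [29.  -0.5] [179.1 153.8] 89.88 expect c 30.5,0 size 151x178; bbox px (170, 35, 169, 144)
bar z79 [30.4 12.7] [51.3  8.9] 89.88
red [ 11.2 219.3] [  34   69 1213] tester@z87 [ 143.5 -269.5]
-0.5 [[285.3 191.4]]
0.3 [[280.2 195.5]]
0.5 [[278.9 197.4]]
[([278.8, 197.4], 16), ([288.0, 209.5], 2)]
pred z51 [[231.3 194.4]] nearest contour [231 195]
pred z51 [[282.4 217.9]] nearest contour [281 218]
pred z51 [[250.3 249.8]] nearest contour [251 250]
pred z51 [[197.3 222.7]] nearest contour [198 223]
```

```bash
python3 -c "
from workcell import ctrl
print(ctrl.close_job())"
```

```text
the job is handed in; nothing more can be done
None
```

The job is handed in: all four cells are in their cradles with the + ends toward the red contacts, the cover was hooked under the ledge and swung down home, and the red toggle was then pushed fully on. My last images and the final force and height readings agree with this, but the hand-in returned no verdict.

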